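# Stock the slide-mounting station: slides, cover glasses and mounting medium

### The job

Get the slide-mounting station ready: push the slide pack down into the slide feeder until both spring catches snap over it and hold it, lay one of the two cover-glass boxes flat in each pocket of the tray, and stand the dropper bottle upright in the bottle holder. Keep the bottles standing, and leave the short oil bottle where it is.

Things in the scene. Friction and masses are not known exactly. Their poses are not given: they have to be found in the camera images.
- slide_pack: The slide pack: a long, pale, closed box of microscope slides, 32 wide (x) x 82 long (y) x 27 mm high, about 0.25 kg, lying flat on the pale grey work board, whose flat top is 34 mm above the counter (z = 0.034). Origin: centre of its underside; z up.
- cover_box_1: One of two identical small flat square boxes of cover glasses, 34 x 34 x 14 mm high, 30 g. Origin: centre of its underside; x and y along its sides, z up.
- cover_box_2: The other small flat square box of cover glasses, the same in every way (34 x 34 x 14 mm). Origin: centre of its underside.
- dropper_bottle: The dropper bottle of mounting medium: brown glass, standing, with a slender pointed rubber teat on top; 85 mm high in all, body 31 mm in diameter up to 56 mm, cap 19 mm in diameter up to 67 mm, teat 9 mm. About 50 g. Origin: centre of its underside; z up along it.
- oil_bottle: A shorter brown bottle with a plain black screw cap and no teat, 28 mm in diameter, 59 mm high: immersion oil, not part of this job, it stays where it stands. Origin: centre of its underside.
- feeder: Slide feeder, fixed on the board, grey base 146 (x) x 84 x 10 mm. Origin: centre of its underside, below the centre of its loading bay; x along the bay, z up. Bay inside 94 (x) x 44 mm (y), for the pack flat, long side along x, either way round: four flared corner guides (top 64 mm, x 29-47 mm from centre), two end towers (x 47-67 mm, top 77 mm). Both long sides are open over 58 mm for fingers.
- lifter (a joint): Travel of the sprung plate in the bay that carries the pack, in m: 0 = up (its top 37 mm above the feeder's underside), growing as it is pressed down; 0.018 with the pack held by the catches, 0.021 at its stop. The spring pushes up with 5 N at the top, 9 N at the stop: a pack only laid on it stays high (its top at 64 mm) and rises again if let go too early.
- catch_rear (a joint): The rear (+x) one of two alike steel spring catches, one in each end tower, in m: 0 = out, growing to 0.015 as it is wedged back. Out, it sticks 15 mm into the bay; its top is bevelled, its flat underside 46 mm above the feeder's underside. A pack pushed down wedges both back (4 to 7 N each); once its top is below 46 mm they spring out over its ends and hold it.
- tray: The cover-glass tray: a grey plate 70 (x) x 124 (y) x 8 mm fixed on the board, with two square pockets 46 x 46 mm, 5 mm deep, centred 30 mm either side of its middle along y (pocket floors 3 mm above its underside). One box goes in each, either one. Origin: centre of its underside; z up.
- holder: The bottle holder: a round aluminium cup with a broad foot, fixed on the board, 76 mm across the foot, 28 mm high, 53 mm across the rim, opening about 45 mm wide, inner floor 6 mm above its underside. Origin: centre of its underside; z up.
Not all that is in view belongs to the job. Leave any black look-alike of the cover_box_2 alone.

How it is judged:
At the end, for the whole second after the job is handed in: Pack level in the bay (10 mm, 0.2 rad) and held by the catches (lifter down over 15.5 mm); a cover-glass box flat on the floor of each pocket (centres within 8 mm); dropper bottle upright on the holder's floor (10 mm); oil bottle within 30 mm of its start; all released, at rest (horizontal distance between slide_pack and feeder below 0.01 m and angle between the y axis of slide_pack and the x axis of feeder, either way round below 0.2 rad and angle between slide_pack's own z axis and vertical below 0.06 rad and z of slide_pack in the frame of feeder below 0.022 m and value of joint lifter above 0.0155 m and linear speed of each of slide_pack, cover_box_1, cover_box_2, dropper_bottle below 0.01 m/s and ((x of cover_box_1 in the frame of tray between -0.008 and 0.008 m and y of cover_box_1 in the frame of tray between 0.022 and 0.038 m and x of cover_box_2 in the frame of tray between -0.008 and 0.008 m and y of cover_box_2 in the frame of tray between -0.038 and -0.022 m) or (x of cover_box_1 in the frame of tray between -0.008 and 0.008 m and y of cover_box_1 in the frame of tray between -0.038 and -0.022 m and x of cover_box_2 in the frame of tray between -0.008 and 0.008 m and y of cover_box_2 in the frame of tray between 0.022 and 0.038 m)) and z of each of cover_box_1, cover_box_2 in the frame of tray below 0.006 m and angle between each of cover_box_1, cover_box_2, dropper_bottle, oil_bottle's own z axis and vertical below 0.1 rad and horizontal distance between dropper_bottle and holder below 0.01 m and z of dropper_bottle in the frame of holder below 0.01 m and distance of oil_bottle from where it was at the start of the episode below 0.03 m); the robot touches nothing.
It fails at once if the oil bottle is moved by more than 3 cm or knocked over (distance of oil_bottle from where it was at the start of the episode above 0.03 m or angle between oil_bottle's own z axis and vertical above 0.6 rad).
It fails at once if the dropper bottle is tipped over (angle between dropper_bottle's own z axis and vertical above 0.8 rad).
It also fails if it takes over 96 s, if anything falls off the work surface, if the arm or the gripper's body presses on something with over 40 N, if the wrist force passes 120 N, or if a joint passes its speed limit or range.

### The arm

A 7-joint arm with a two-finger parallel gripper is mounted at the origin on a cart in front of the work surface, level with it; the furniture and walls round the work are solid. World frame = base frame: x ahead of the robot, y to its left, z up, the work surface at z = 0. Lengths are in m, angles in rad, forces in N, time in s.
With the tool pointing down it reaches from about 0.4 to 0.85 m from the base axis. Payload 10.4 kg.
Tool frame: the origin (TCP) lies at the very end of the fingers, on their centre line; the grasp point (between the pads) lies r.tcp_to_grasp behind it (r.tcp_to_grasp is the distance from the TCP to the grasp point, in m); z points along the fingers, y is the line along which they close (so a half turn about z gives the same grasp; the last joint's range is limited). The gripper opens to 87 mm and grips with 3 to 60 N. Pads are 19 mm wide; open, the fingers measure 117 mm over their backs; the gripper's body (75 mm by 190 mm) begins 51 mm behind the grasp point.
Start: joints at [1.236, 0.332, -0.065, 1.46, 0.022, 1.35, -0.088], TCP at [0.192, -0.595, 0.194] pointing down, gripper open.
Joint ranges: [-2.6, 2.6], [-0.5, 2.12], [-1.47, 1.34], [0.16, 2.42], [-1.27, 4.41], [0.06, 2.06], [-2.6, 2.6]. Speed limits (rad/s): [2.22, 2.22, 2.79, 2.79, 3.14, 3.14, 3.14].

### API

Orientations are given as a unit quaternion [x, y, z, w].
In Python, from bench import monitor, cams, ticket, r gives the robot as it stands.
- The arm moves only by the shell command python3 -m crank 'ROWS' [OPENING] [FORCE]. ROWS is a JSON object whose one key "steps" holds a list of rows, each a list of 2 entries, a list of its own where there are three numbers: the shift along the world's x, y, z in units of 25 mm (1.0 is 25 mm), then the turn, a rotation vector about the world's x, y, z in units of 5 degrees (1.0 is 5 degrees). In form: {"steps": [[[x, y, z], [ax, ay, az]], ...]}. A call has 1 to 10 rows; each row shifts and turns the commanded pose from where the row before left it; what a row does not reach is not made up. A row lasts 1/12 s, in which the tool goes at most 41.7 mm and 7.16 degrees, less where a joint would pass 70% of its speed; a pose out of reach is approached as far as the arm can. A call is refused whole if a number of a shift passes 1 or a number of a turn 1, either way. A call with a gripper value outside its range is refused whole. OPENING is the finger opening in mm, from 0 to 87, set as the call begins (- or left out, the last holds). The fingers move at their own pace and stop on an object; FORCE is the grip in N (left out, the last holds). Time passes only in rows, so rows that do not move let the fingers close. It gives the time, the measured TCP pose, the force, the opening and the grip force at its end, in the units of the state.
- monitor.read_state(): the state, without advancing time (a new reading comes with each control period).
- cams.camera(name): name is "side" or "top"; returns a dict with "pixels" (480x640x3 uint8, blue, green, red), "z_map" (480x640 float32, m along the optical axis (not along the pixel's ray), 0 where there is no reading), "vfov" (degrees; the focal length in pixels is half the picture's height over the tangent of half this angle, whatever the lens; pixels are square), "cx", "cy" (the principal point, pixels), "T" (4x4, takes a point from camera to world coordinates). Camera axes: x right, y up, looking along -z (the intrinsics and any distortion apply to the point x, -y, -z); pixel columns grow to the right and rows downward; lengths in m; the calibration is good to about 2 mm. A picture is of the moment at which its call begins.
- ticket.close_job(): hands the job in; it is judged then, once.
The state is a dict: "time": time; "joint_positions": joint angles; "joint_vel": joint speeds; "joint_torque": joint torques, N m; "ee_pos": TCP position; "eef_rot": TCP orientation; "ft_force": force on the tool from outside, world axes, zero at the start; "torque": the same for the moment, N m; "width": finger opening in m; "grip_force": force on a finger pad.
Only numpy, scipy, OpenCV 4.12 (cv2) and the standard library are available. Lean on these libraries where they do the work, as an engineer would, in place of code of your own. Each camera call takes 0.05 s, during which the arm holds its last target. There are 200 camera calls.

## Working session

There is one attempt and no reset: what is moved stays moved. The work goes in short steps, Python scripts to look and compute and a shell command to move; the robot and the scene stay as the last step left them, time stands still between calls to the robot, and variables do not carry over. Pictures are saved under pics/ and viewed, at most 14 in all, crops included, and the job is handed in when it is done.

```bash
mkdir -p pics
cat > h.py <<'E'
import numpy as np,cv2
from bench import monitor,cams,ticket,r
def grab(n):
    c=cams.camera(n); np.savez(f'{n}.npz',**{k:np.array(v) for k,v in c.items()}); return c
def load(n): return np.load(f'{n}.npz',allow_pickle=True)
def world(c):
    z=np.array(c['z_map']).astype(float);f=240/np.tan(np.radians(float(c['vfov']))/2)
    v,u=np.mgrid[:480,:640]
    P=np.stack([(u-float(c['cx']))/f*z,-(v-float(c['cy']))/f*z,-z,np.ones_like(z)],-1)
    W=(P@np.array(c['T']).T)[...,:3]; W[z==0]=np.nan; return W
E
python3 - <<'E'
from h import *
for n in('side','top'):
    c=grab(n); cv2.imwrite(f'pics/{n}0.png',c['pixels']); print(n,[k for k in c],c['vfov'],c['cx'],c['cy'],np.round(c['T'],3).tolist(),{k:c[k] for k in c if k not in('pixels','z_map','T')})
s=monitor.read_state();print(s,r.tcp_to_grasp)
E
```

```text
side ['pixels', 'z_map', 'vfov', 'cx', 'cy', 'T'] 53.95911866645556 322.4307128795538 242.30308111937802 [[0.989, 0.084, -0.121, 0.352], [-0.147, 0.617, -0.773, -0.529], [0.01, 0.782, 0.623, 0.713], [0.0, 0.0, 0.0, 1.0]] {'vfov': 53.95911866645556, 'cx': 322.4307128795538, 'cy': 242.30308111937802}
top ['pixels', 'z_map', 'vfov', 'cx', 'cy', 'T'] 42.01748483395378 312.45905597082776 246.28852554168702 [[0.029, 0.998, -0.062, 0.388], [-1.0, 0.029, 0.009, 0.3], [0.011, 0.062, 0.998, 1.369], [0.0, 0.0, 0.0, 1.0]] {'vfov': 42.01748483395378, 'cx': 312.45905597082776, 'cy': 246.28852554168702}
{'time': 0.1, 'joint_positions': array([ 1.23641034,  0.33279821, -0.06470909,  1.46087487,  0.02159914,
        1.34988734, -0.08851017]), 'joint_vel': array([-5.40821624e-05, -1.11256335e-03, -9.99757239e-04, -2.62212823e-03,
       -3.85573729e-04, -1.32885581e-03, -9.54766125e-04]), 'joint_torque': array([ 4.87048055e-04, -6.24542499e+01,  2.36911996e-02, -3.90719926e+01,
       -6.16236334e-02,  3.66373127e-02,  1.03878431e-04]), 'ee_pos': array([ 0.19160617, -0.59449861,  0.1936317 ]), 'eef_rot': array([ 9.87871693e-01,  1.55271094e-01, -1.25436022e-04, -6.23673905e-04]), 'ft_force': array([-0.88795834, -0.02270819, -0.24979052]), 'torque': array([ 0.04464371,  0.00881576, -0.03314782]), 'grip_force': 0.0, 'width': 0.08686440507777904} 0.0187
```

View pics/top0.png

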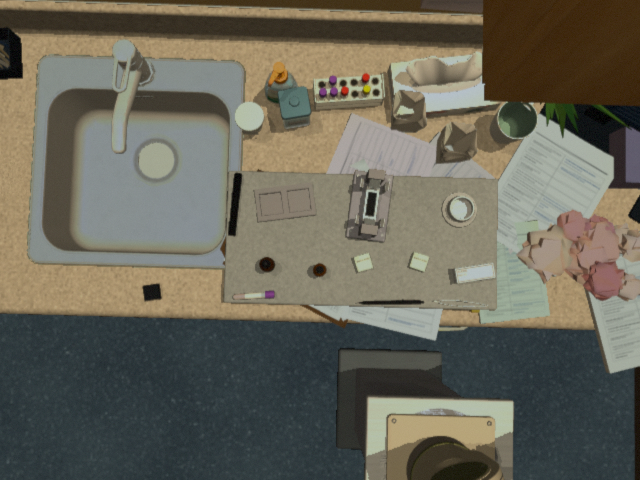

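View pics/side0.png

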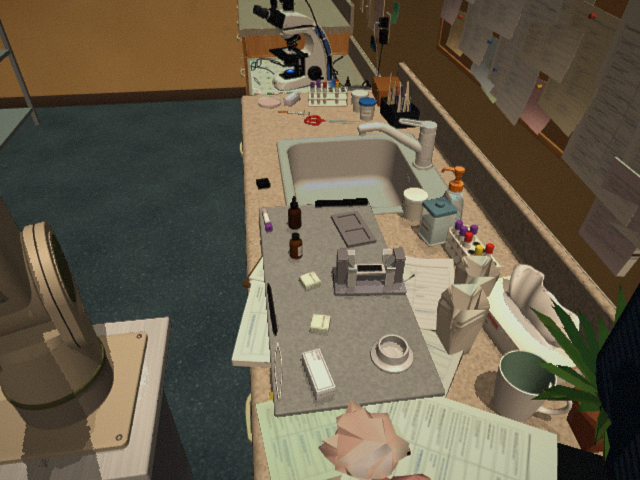

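The top view (pixels) shows these objects:
- **Dropper candidates:** the bottle with a teat at (267,265), which also looks taller in the side view at (294,215), and the short oil bottle at (319,270).
- **Cover boxes:** pale ones at (363,262) and (419,262). The black look-alike is at (152,292), and I'll leave it alone.
- **Slide pack:** (475,273). The marker at (253,295) and the pens are clutter.
- **Fixtures:** feeder (370,205), tray (285,202), holder (460,208).

Next I'll measure these and check the choice in one close crop.

```bash
cat > m.py <<'E'
from h import *
import sys
T=load('top');S=load('side');WT=world(T);WS=world(S)
def blob(W,x0,x1,y0,y1,z0,z1):
    m=(W[...,0]>x0)&(W[...,0]<x1)&(W[...,1]>y0)&(W[...,1]<y1)&(W[...,2]>z0)&(W[...,2]<z1)
    return W[m]
def rect(P):
    if len(P)<5:return len(P)
    (c,s,a)=cv2.minAreaRect((P[:,:2]*1000).astype(np.float32)); return len(P),np.round(c,1),np.round(s,1),round(a,1),'zmed',round(float(np.median(P[:,2]))*1000,1),'zmax',round(P[:,2].max()*1000,1)
E
python3 - <<'E'
from m import *
for u,v in[(267,265),(319,270),(363,262),(419,262),(475,273),(370,205),(272,204),(299,201),(460,208),(285,203),(330,230),(440,240)]: print((u,v),np.round(WT[v,u]*1000,1))
bx={'dropper':(267,265),'oil':(319,270),'b1':(363,262),'b2':(419,262),'pack':(475,273),'feeder':(370,205),'tray':(285,203),'holder':(460,208)}
for k,(u,v) in bx.items():
    x,y,_=WT[v,u]; R=.09 if k in('feeder',) else .06
    for n,W in(('T',WT),('S',WS)):
        for lo,hi in ((.037,.2),) if k not in('feeder','holder') else ((.037,.2),(.055,.2),(.09,.2)):
            print(k,n,lo,rect(blob(W,x-R,x+R,y-R*.9,y+R*.9,lo,hi)))
im=np.hstack([cv2.resize(S['pixels'][180:280,255:375],None,fx=3.3,fy=4),cv2.resize(T['pixels'][240:300,240:500],None,fx=1.5,fy=400/60)])
a=cv2.resize(T['pixels'][165:312,220:505],None,fx=2.7,fy=2.7)
b=cv2.resize(S['pixels'][190:415,255:450],(0,0),fx=2.6,fy=2.6)
cv2.imwrite('pics/b.png',b)
E
```

```text
(267, 265) [425.5 379.6 105. ]
(319, 270) [418.9 273.8  89.3]
(363, 262) [439.7 180.   43.5]
(419, 262) [442.9  61.9  49.5]
(475, 273) [423.  -56.1  53.8]
(370, 205) [558.  170.8  73. ]
(272, 204) [558.4 377.4  37.9]
(299, 201) [566.8 319.8  36.6]
(460, 208) [561.7 -25.7  40.1]
(285, 203) [560.7 349.5  43.3]
(330, 230) [507.  251.4  30.2]
(440, 240) [491.8  15.8  38.7]
dropper T 0.037 (490, array([424.6, 379.4]), array([106.9, 118.4]), 89.7, 'zmed', 43.2, 'zmax', np.float64(121.4))
dropper S 0.037 (516, array([425.8, 379.3]), array([120.6, 105.4]), 1.3, 'zmed', 54.6, 'zmax', np.float64(121.3))
oil T 0.037 (341, array([418.7, 273.9]), array([119.6, 106.5]), 0.3, 'zmed', 39.2, 'zmax', np.float64(97.9))
oil S 0.037 (468, array([418.2, 274. ]), array([107.3, 118.2]), 89.8, 'zmed', 49.3, 'zmax', np.float64(98.1))
b1 T 0.037 (718, array([439.9, 180. ]), array([119.6, 107.3]), 0.1, 'zmed', 44.2, 'zmax', np.float64(115.9))
b1 S 0.037 (770, array([440.2, 179.8]), array([118.3, 107.8]), 0.6, 'zmed', 46.9, 'zmax', np.float64(115.0))
b2 T 0.037 (453, array([442.7,  61.8]), array([107.4, 116.8]),
[... 1064 characters left out ...]
ray T 0.037 (1190, array([561.2, 349.5]), array([119. , 107.9]), 0.1, 'zmed', 40.1, 'zmax', np.float64(50.1))
tray S 0.037 (873, array([560.7, 349.6]), array([108.2, 118.5]), 89.2, 'zmed', 40.4, 'zmax', np.float64(47.2))
holder T 0.037 (990, array([561.9, -25.6]), array([106.1, 119.5]), 89.9, 'zmed', 40.7, 'zmax', np.float64(67.8))
holder T 0.055 (169, array([559.4, -24.3]), array([52.3, 53.5]), 45.8, 'zmed', 60.6, 'zmax', np.float64(67.8))
holder T 0.09 0
holder S 0.037 (1437, array([561.9, -25.7]), array([118.5, 107.5]), 0.6, 'zmed', 43.4, 'zmax', np.float64(66.2))
holder S 0.055 (324, array([558. , -26.1]), array([53.4, 52.6]), 17.8, 'zmed', 61.7, 'zmax', np.float64(66.2))
holder S 0.09 0
```

View pics/b.png

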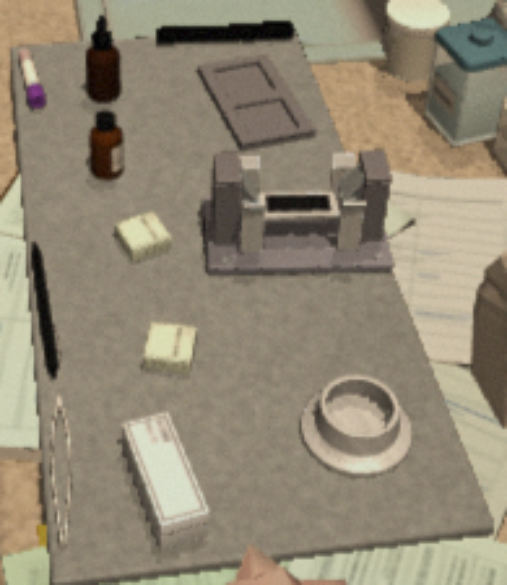

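The crop shows the teat bottle at (103,60), taller than the capped bottle at (105,150), so it is the dropper. The pale boxes at (143,236) and (170,347) and the pack at (165,475) also match. I'll now refine the positions using colour masks intersected with known planes.

```bash
cat >> m.py <<'E'
def onplane(c,uv,z):
    f=240/np.tan(np.radians(float(c['vfov']))/2);uv=np.asarray(uv,float);T_=np.array(c['T'])
    d=np.stack([(uv[:,0]-float(c['cx']))/f,-(uv[:,1]-float(c['cy']))/f,-np.ones(len(uv))],-1)@T_[:3,:3].T
    o=T_[:3,3]; return o+d*((z-o[2])/d[:,2])[:,None]
def masked(c,W,ctr,R,z,zlo,zhi,fn,up=4):
    # colour mask near world ctr at plane z, upsampled
    z_=np.array([[ctr[0]+a,ctr[1]+b,z,1] for a in(-R,R) for b in(-R,R)])
    f=240/np.tan(np.radians(float(c['vfov']))/2);p=z_@np.linalg.inv(np.array(c['T'])).T
    u=p[:,0]/-p[:,2]*f+float(c['cx']);v=-p[:,1]/-p[:,2]*f+float(c['cy'])
    u0,u1,v0,v1=int(u.min()),int(u.max())+1,int(v.min()),int(v.max())+1
    im=cv2.resize(np.array(c['pixels'])[v0:v1,u0:u1],None,fx=up,fy=up,interpolation=cv2.INTER_CUBIC)
    m=fn(im).astype(np.uint8)
    n,l,s,cc=cv2.connectedComponentsWithStats(m); k=1+np.argmax(s[1:,4])
    cnt=max(cv2.findContours((l==k).astype(np.uint8),0,1)[0],key=cv2.contourArea)[:,0,:].astype(float)
    uv=(cnt+.5)/up-.5+[u0,v0]; return onplane(c,uv,z)
def rr(P):
    c,s,a=cv2.minAreaRect((P[:,:2]*1000).astype(np.float32));return np.round(c,1),np.round(s,1),round(a,1)
def otsu(im,inv=False):
    g=cv2.cvtColor(im,cv2.COLOR_BGR2GRAY);return cv2.threshold(g,0,1,(cv2.THRESH_BINARY_INV if inv else 0)+cv2.THRESH_OTSU)[1]
E
python3 - <<'E'
from m import *
for k,c,R,z in(('b1',(.438,.178),.03,.048),('b2',(.442,.061),.03,.048),('pack',(.42,-.057),.055,.061)):
    for n,C,W in(('T',T,WT),('S',S,WS)): print(k,n,rr(masked(C,W,c,R,z,0,1,otsu)))
for n,C,W in(('T',T,WT),('S',S,WS)):
    print('tray',n,rr(masked(C,W,(.56,.35),.07,.042,0,1,lambda i:otsu(i,True))))
    for k,x,y,zl in(('drop',.42,.38,.09),('oil',.416,.274,.08)):
        for lo,hi in((zl-.03,zl-.0),(zl,.13)):
            P=blob(W,x-.025,x+.03,y-.025,y+.025,lo,hi);print(k,n,lo,rect(P),np.round(np.median(P,0)*1000,1))
    print('board z',np.round(np.nanmedian(blob(W,.48,.5,-.1,.3,.02,.05)[:,2]),4))
    # tray plane fits: depth of rim vs
E
python3 - <<'E'
from m import *
a=cv2.resize(T['pixels'][165:245,245:395],None,fx=5,fy=5,interpolation=cv2.INTER_CUBIC);cv2.imwrite('pics/tf.png',a)
E
```

```text
b1 T (array([439.6, 180.3]), array([33.7, 33. ]), 18.2)
b1 S (array([438.5, 181.9]), array([34.1, 35.9]), 18.4)
b2 T (array([444.9,  61.3]), array([33. , 33.7]), 72.6)
b2 S (array([442.6,  62.6]), array([35.3, 33.9]), 73.5)
pack T (array([424.1, -54.2]), array([32.4, 82.2]), 10.2)
pack S (array([422.5, -53.1]), array([32.3, 83.7]), 10.3)
tray T (array([529.1, 347.3]), array([ 22.5, 129. ]), 0.2)
drop T 0.06 (120, array([428.3, 382.8]), array([29.1, 30.5]), 2.2, 'zmed', 82.0, 'zmax', np.float64(89.5)) [427.  380.8  82. ]
drop T 0.09 (64, array([427.6, 382. ]), array([16.5, 16.3]), 1.3, 'zmed', 100.8, 'zmax', np.float64(121.4)) [427.6 381.9 100.8]
oil T 0.05 (77, array([420.3, 273.6]), array([27., 25.]), 1.7, 'zmed', 76.0, 'zmax', np.float64(79.8)) [419.5 273.1  76. ]
oil T 0.08 (65, array([418.8, 274. ]), array([21.1, 18.4]), 69.9, 'zmed', 92.1, 'zmax', np.float64(97.9)) [418.9 273.8  92.1]
board z 0.0335
tray S (array([554. , 346.3]), array([ 92.5, 138.4]), 8.7)
drop S 0.06 (158, array([427.7, 375.6]), array([30.4, 21.7]), 10.1, 'zmed', 77.6, 'zmax', np.float64(90.0)) [425.9 371.7  77.6]
drop S 0.09 (76, array([426.2, 379.9]), array([18.4, 16.4]), 84.3, 'zmed', 102.3, 'zmax', np.float64(121.3)) [426.4 378.8 102.3]
oil S 0.05 (155, array([418.9, 265.1]), array([28.1, 18.5]), 0.9, 'zmed', 66.9, 'zmax', np.float64(79.9)) [418.3 261.5  66.9]
oil S 0.08 (77, array([418.6, 269.4]), array([19.5, 22.6]), 41.1, 'zmed', 89.3, 'zmax', np.float64(98.1)) [418.4 268.1  89.3]
board z 0.0356
```

View pics/tf.png

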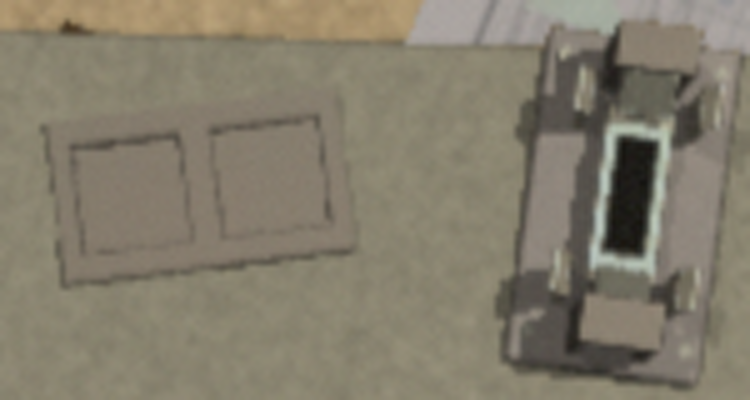

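The enlarged crop (5x, origin 245,165) shows these corners:
- **Tray:** (46,128), (340,92), (355,247), (66,286).
- **Feeder base:** (545,25), (740,50), (697,385), (507,362).
- **Feeder tower tops:** around (655,47) and (622,321).

Run:
```python
from m import *
def q(pts,z,name):
    P=onplane(T,[((a+.5)/5-.5+245,(b+.5)/5-.5+165) for a,b in pts],z)[:,:2]*1000
    print(name,np.round(P.mean(0),1),'sides',[round(float(np.linalg.norm(P[i]-P[i-1])),1) for i in range(len(P))],'angs',[round(float(np.degrees(np.arctan2(*(P[i]-P[i-1])[::-1]))),1) for i in range(len(P))])
q([(46,128),(340,92),(355,247),(66,286)],.042,'tray')
q([(72,147),(182,134),(192,240),(82,256)],.042,'pL')
q([(210,128),(320,115),(330,220),(220,237)],.042,'pR')
q([(545,25),(740,50),(697,385),(507,362)],.044,'feeder base')
q([(617,22),(698,28),(694,72),(612,64)],.111,'tower+')
q([(584,291),(665,300),(660,351),(580,342)],.111,'tower-')
q([(607,120),(670,130),(652,268),(592,262)],.071,'plate')
for n,W in(('T',WT),('S',WS)):
    P=blob(W,.47,.66,.1,.24,.1045,.12); 
    for s in(P[P[:,0]<.56],P[P[:,0]>.56]): print(n,'tower',rect(s))
    P=blob(W,.5,.62,.27,.43,.0385,.06); print(n,rect(P))
```

```text
tray [562.6 349.6] sides [68.4, 126.7, 67.0, 124.3] angs [9.1, -81.2, -172.9, 99.4]
pL [559.1 379.3] sides [47.0, 47.3, 45.8, 47.4] angs [7.2, -81.5, -172.8, 100.0]
pR [569.1 320.7] sides [47.1, 47.4, 45.4, 47.5] angs [7.0, -81.5, -172.9, 100.6]
feeder base [560.5 169.9] sides [145.8, 84.3, 145.2, 81.5] angs [-5.0, -95.6, 173.9, 84.8]
tower+ [617.  164.6] sides [17.4, 33.1, 18.2, 33.5] angs [-5.4, -92.5, 176.1, 86.1]
tower- [504.6 175.4] sides [20.8, 33.0, 20.8, 32.6] angs [-3.1, -94.7, 175.7, 85.3]
plate [561.3 169.3] sides [60.2, 26.7, 58.6, 25.2] angs [-4.6, -97.3, 173.9, 86.0]
T tower (162, array([504.6, 175.4]), array([33.7, 21.4]), 85.6, 'zmed', 110.0, 'zmax', np.float64(116.3))
T tower (162, array([614.7, 157.3]), array([47.5, 24.7]), 72.5, 'zmed', 109.8, 'zmax', np.float64(115.4))
T (1076, array([562.3, 350.5]), array([153.9, 117.1]), 88.4, 'zmed', 41.1, 'zmax', np.float64(50.1))
S tower (141, array([503.7, 171.9]), array([36.4, 21.9]), 86.5, 'zmed', 112.0, 'zmax', np.float64(115.8))
S tower (149, array([615. , 160.8]), array([35.3, 20.7]), 86.0, 'zmed', 111.8, 'zmax', np.float64(115.3))
S (829, array([563.3, 349.7]), array([143.2, 103.8]), 80.8, 'zmed', 42.5, 'zmax', np.float64(47.2))
```

Run:
```python
from m import *
for y0 in np.arange(-.6,.5,.1):
    print(round(y0,1),[int(np.nanmax(np.r_[-1,np.concatenate([blob(W,x0,x0+.1,y0,y0+.1,-.2,.5)[:,2] for W in(WT,)])])*1000) for x0 in np.arange(.1,.8,.1)])
```

```text
-0.6 [-1000, -1000, -1000, -1000, -1000, -1000, -1000]
-0.5 [-1000, 31, 44, 47, 25, 55, -1000]
-0.4 [-1000, 33, 92, 98, 84, 211, 209]
-0.3 [-1000, -1000, 88, 113, 101, 184, 205]
-0.2 [16, -1000, 39, 113, 98, 40, 170]
-0.1 [18, -83, 46, 68, 67, 145, 142]
-0.0 [19, 29, 47, 55, 66, 140, 141]
0.1 [20, 24, 46, 115, 116, 115, 117]
0.2 [-1000, 17, 43, 97, 101, 49, 93]
0.3 [-1000, -1000, 56, 121, 50, 50, 177]
0.4 [-1000, -1000, 51, 53, 56, 56, 76]
```

```bash
python3 -m crank '{"steps":[[[0.3,0.7,0],[0,0,0.8]],[[0.3,0.7,0],[0,0,0.8]],[[0.3,0.7,0],[0,0,0.8]],[[0.3,0.7,0],[0,0,0.8]],[[0.3,0.7,0],[0,0,0.8]],[[0.3,0.7,0],[0,0,0.8]],[[0.3,0.7,0],[0,0,0.8]],[[0.3,0.7,0],[0,0,0.8]],[[0.3,0.7,0],[0,0,0.8]],[[0.3,0.7,0],[0,0,0.8]]]}' 87 40
python3 -m crank '{"steps":[[[0.3,0.7,0],[0,0,0.8]],[[0.3,0.7,0],[0,0,0.8]],[[0.3,0.7,0],[0,0,0.8]],[[0.3,0.7,0],[0,0,0.8]],[[0.3,0.7,0],[0,0,0.8]],[[0.3,0.7,0],[0,0,0.8]],[[0.3,0.7,0],[0,0,0.8]],[[0.3,0.7,0],[0,0,0.8]],[[0.3,0.7,0],[0,0,0.8]],[[0.3,0.7,0],[0,0,0.8]]]}'
cat > st.py <<'E'
from h import *
import sys
from scipy.spatial.transform import Rotation as Ro
s=monitor.read_state();p=np.array(s['ee_pos'])*1000;M=Ro.from_quat(s['eef_rot']).as_matrix()
yaw=np.degrees(np.arctan2(M[1,1],M[0,1]))
print('t',round(s['time'],2),'p',np.round(p,1),'closing',round(yaw,1),'tool z',np.round(M[:,2],3),'w',round(s['width']*1000,1),'g',round(s['grip_force'],1),'f',np.round(s['ft_force'],1),'j7',round(s['joint_positions'][6],2))
if len(sys.argv)>4:
    g=np.array(list(map(float,sys.argv[1:4])));d=(float(sys.argv[4])-yaw+90)%180-90
    print('to go units',np.round((g-p)/25,2),'turn',round(d/5,2), 'tilt fix', np.round(np.degrees(np.cross(M[:,2],[0,0,-1]))/5,2))
E
python3 st.py 423.5 -54 36.5 10.2
```

```text
time: 0.93
ee_pos: [0.2669, -0.4188, 0.1941]
eef_rot: [0.874, 0.485, -0.0, -0.0]
ft_force: [0.8, 0.2, -0.0]
width: 0.0871
grip_force: 0.0
time: 1.77
ee_pos: [0.3418, -0.2439, 0.1941]
eef_rot: [0.656, 0.755, -0.0, -0.0]
ft_force: [0.1, -0.2, -1.3]
width: 0.087
grip_force: 0.0
t 1.77 p [ 341.8 -243.9  194.1] closing 8.1 tool z [-0.  0. -1.] w 87.0 g 0.0 f [ 0.1 -0.2 -1.3] j7 0.7
to go units [ 3.27  7.59 -6.31] turn 0.43 tilt fix [-0. -0. -0.]
```

```bash
python3 -m crank '{"steps":[[[0.4,0.95,0],[0,0,0.2]],[[0.4,0.95,0],[0,0,0.2]],[[0.4,0.95,0],[0,0,0]],[[0.4,0.95,0],[0,0,0]],[[0.4,0.95,0],[0,0,0]],[[0.4,0.95,-0.6],[0,0,0]],[[0.4,0.95,-0.6],[0,0,0]],[[0.4,0.95,-0.6],[0,0,0]],[[0.07,0,-0.6],[0,0,0]],[[0,0,-0.6],[0,0,0]]]}'
python3 -m crank '{"steps":[[[0,0,-0.6],[0,0,0]],[[0,0,-0.6],[0,0,0]],[[0,0,-0.6],[0,0,0]],[[0,0,-0.6],[0,0,0]],[[0,0,-0.6],[0,0,0]],[[0,0,-0.3],[0,0,0]],[[0,0,0],[0,0,0]]]}'
python3 st.py 423.3 -53.7 37 10.2
```

```text
time: 2.6
ee_pos: [0.4239, -0.0533, 0.1186]
eef_rot: [0.642, 0.766, 0.0, -0.0]
ft_force: [-0.0, -0.7, 0.2]
width: 0.0868
grip_force: 0.0
time: 3.18
ee_pos: [0.4222, -0.0546, 0.0354]
eef_rot: [0.644, 0.765, -0.0, -0.001]
ft_force: [-0.3, 0.3, -0.4]
width: 0.0872
grip_force: 0.0
t 3.18 p [422.2 -54.6  35.4] closing 9.9 tool z [-0.003  0.001 -1.   ] w 87.2 g 0.0 f [-0.3  0.3 -0.4] j7 0.12
to go units [0.04 0.04 0.06] turn 0.06 tilt fix [-0.01 -0.03 -0.  ]
```

```bash
python3 -m crank '{"steps":[[[0.04,0.04,0.08],[0,0,0.05]],[[0,0,0],[0,0,0]],[[0,0,0],[0,0,0]],[[0,0,0],[0,0,0]],[[0,0,0],[0,0,0]],[[0,0,0],[0,0,0]],[[0,0,0],[0,0,0]],[[0,0,0],[0,0,0]]]}' 20 60
python3 -m crank '{"steps":[[[0,0,0],[0,0,0]],[[0,0,0.3],[0,0,0]],[[0,0,0.7],[0,0,0]],[[0,0,0.9],[0,0,0]],[[0,0,0.9],[0,0,0]],[[0,0,0.9],[0,0,0]],[[0,0,0.5],[0,0,0]],[[0,0,0],[0,0,0]]]}'
python3 st.py 560.5 170 140 84.8
python3 - <<'E'
from h import *
S=grab('side');cv2.imwrite('pics/s1.png',cv2.resize(S['pixels'][190:420,230:450],None,fx=2.6,fy=2.6))
E
```

```text
time: 3.85
ee_pos: [0.4245, -0.0539, 0.0389]
eef_rot: [0.642, 0.767, 0.0, 0.0]
ft_force: [0.9, 0.3, -0.1]
width: 0.0419
grip_force: 0.0
time: 4.52
ee_pos: [0.4262, -0.054, 0.147]
eef_rot: [0.642, 0.767, 0.001, 0.002]
ft_force: [0.7, 0.8, 0.2]
width: 0.0204
grip_force: 0.0
t 4.52 p [426.2 -54.  147. ] closing 10.1 tool z [ 0.005 -0.002 -1.   ] w 20.4 g 0.0 f [0.7 0.8 0.2] j7 0.24
to go units [ 5.37  8.96 -0.28] turn 14.94 tilt fix [0.02 0.05 0.  ]
```

View pics/s1.png

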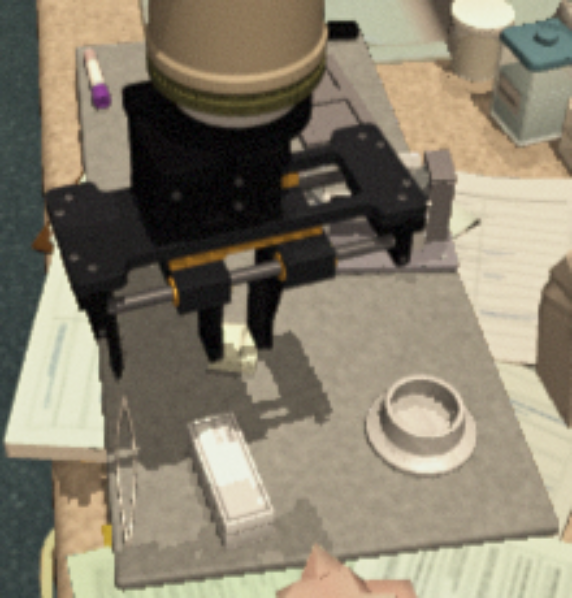

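I lifted before the fingers had closed, so the pack stayed down (crop 230,475). I'll re-measure it, reopen and grip with enough closing time.

```bash
python3 - <<'E'
from m import *
print(rr(masked(S,WS,(.423,-.056),.055,.061,0,1,otsu)), 'side (before: 422.5 -53.1)')
E
python3 -m crank '{"steps":[[[-0.1,0,0],[0,0,0]],[[0,0,0],[0,0,0]],[[0,0,0],[0,0,0]],[[0,0,0],[0,0,0]],[[0,0,0],[0,0,0]],[[0,0,0],[0,0,0]],[[0,0,0],[0,0,0]],[[0,0,0],[0,0,0]]]}' 75
python3 st.py 423.3 -53.7 37 10.2
```

```text
(array([444.4, -64.6]), array([98.9, 92.7]), 83.6) side (before: 422.5 -53.1)
time: 5.23
ee_pos: [0.422, -0.0538, 0.1438]
eef_rot: [0.642, 0.767, 0.0, -0.0]
ft_force: [-1.0, 0.2, 0.2]
width: 0.0656
grip_force: 0.0
t 5.23 p [422.  -53.8 143.8] closing 10.1 tool z [-0.  0. -1.] w 65.6 g 0.0 f [-1.   0.2  0.2] j7 0.24
to go units [ 0.05  0.01 -4.27] turn 0.02 tilt fix [-0. -0. -0.]
```

```bash
python3 - <<'E'
from m import *
f=lambda t:(lambda im:cv2.cvtColor(im,cv2.COLOR_BGR2GRAY)>t)
for t in(150,170): print(rr(masked(S,WS,(.423,-.056),.045,.061,0,1,f(t))))
P=blob(WS,.37,.47,-.11,0,.055,.066);print(rect(P))
E
python3 -m crank '{"steps":[[[0,0,-0.6],[0,0,0]],[[0,0,-0.6],[0,0,0]],[[0,0,-0.6],[0,0,0]],[[0,0,0],[0,0,0]]]}'
```

```text
(array([438.4, -63.8]), array([89.2, 80.1]), 84.1)
(array([423.9, -58.6]), array([33.7, 79.3]), 10.6)
(879, array([421.8, -54.3]), array([32.7, 84.6]), 10.1, 'zmed', 62.4, 'zmax', np.float64(65.8))
time: 5.57
ee_pos: [0.4204, -0.0537, 0.0966]
eef_rot: [0.642, 0.767, -0.001, -0.002]
ft_force: [-0.4, 0.2, -0.4]
width: 0.0745
grip_force: 0.0
```

The pack hasn't moved: its depth rectangle is centred at (421.8,-54.3) at 10.1°.

```bash
python3 -m crank '{"steps":[[[0.05,0,-0.5],[0,0,0]],[[0,0,-0.5],[0,0,0]],[[0,0,-0.5],[0,0,0]],[[0,0,-0.5],[0,0,0]],[[0,0,-0.4],[0,0,0]],[[0,0,0],[0,0,0]],[[0,0,0],[0,0,0]]]}'
python3 st.py 423.3 -53.7 37 10.2
python3 -m crank '{"steps":[[[0,0,0],[0,0,0]],[[0,0,0],[0,0,0]],[[0,0,0],[0,0,0]],[[0,0,0],[0,0,0]],[[0,0,0],[0,0,0]],[[0,0,0],[0,0,0]],[[0,0,0],[0,0,0]],[[0,0,0],[0,0,0]],[[0,0,0],[0,0,0]],[[0,0,0],[0,0,0]]]}' 20 60
python3 st.py 423.3 -53.7 37 10.2
```

```text
time: 6.15
ee_pos: [0.4233, -0.0538, 0.0391]
eef_rot: [0.642, 0.767, 0.0, -0.0]
ft_force: [0.6, 0.2, -0.2]
width: 0.075
grip_force: 0.0
t 6.15 p [423.3 -53.8  39.1] closing 10.1 tool z [-0.  0. -1.] w 75.0 g 0.0 f [ 0.6  0.2 -0.2] j7 0.12
to go units [ 0.    0.   -0.09] turn 0.02 tilt fix [-0. -0. -0.]
time: 6.98
ee_pos: [0.4232, -0.0539, 0.0389]
eef_rot: [0.642, 0.767, 0.0, 0.0]
ft_force: [-0.5, 0.4, -0.3]
width: 0.0223
grip_force: 0.0
t 6.98 p [423.2 -53.9  38.9] closing 10.1 tool z [ 0.  0. -1.] w 22.3 g 0.0 f [-0.5  0.4 -0.3] j7 0.12
to go units [ 0.    0.01 -0.07] turn 0.02 tilt fix [-0.  0.  0.]
```

```bash
python3 - <<'E'
from h import *
S=grab('side');cv2.imwrite('pics/s2.png',cv2.resize(S['pixels'][220:420,230:430],None,fx=2.9,fy=2.9))
E
python3 st.py 423.3 -53.7 37 10.2
```

```text
t 7.03 p [423.3 -53.9  38.9] closing 10.1 tool z [ 0.  0. -1.] w 21.1 g 0.0 f [-0.2 -0.9 -0.6] j7 0.12
to go units [ 0.    0.01 -0.07] turn 0.02 tilt fix [-0.  0.  0.]
```

View pics/s2.png

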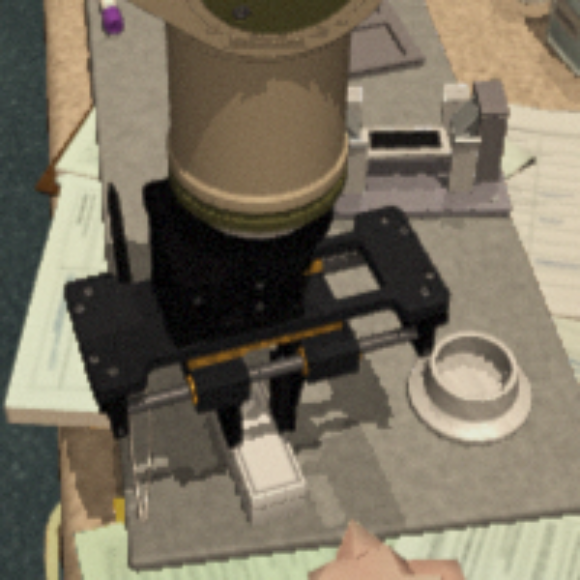

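Run:
```python
from m import *
for v in range(340,378,3):
    print(v,[ '%d,%d,%d'%tuple(1000*WS[v,u]) if np.isfinite(WS[v,u,2]) else '-' for u in range(304,336,3)])
```

```text
340 ['397,-82,174', '401,-81,171', '406,-81,170', '411,-78,166', '415,-78,165', '436,28,35', '441,29,33', '446,26,36', '438,-52,131', '440,-65,146', '442,-80,163']
343 ['397,-81,166', '401,-80,164', '406,-79,161', '410,-80,162', '429,22,35', '435,21,35', '440,20,35', '434,-46,117', '433,-78,155', '438,-78,155', '442,-81,157']
346 ['396,-83,162', '401,-84,162', '405,-84,161', '410,-85,162', '428,15,36', '419,-80,154', '424,-82,155', '428,-82,154', '432,-84,156', '437,-82,153', '442,-82,152']
349 ['396,-88,161', '400,-89,161', '404,-90,162', '409,-91,162', '414,-86,155', '419,-85,153', '423,-85,152', '428,-85,151', '437,-59,118', '441,-61,119', '447,-58,115']
352 ['395,-96,164', '400,-94,160', '-', '409,-92,156', '413,-91,154', '428,-21,65', '437,0,36', '433,-53,103', '437,-61,112', '442,-60,110', '446,-60,110']
355 ['395,-97,158', '400,-94,153', '404,-94,152', '408,-93,151', '423,-24,61', '428,-25,61', '433,-26,61', '433,-55,98', '437,-59,102', '442,-61,104', '457,-10,37']
358 ['395,-95,149', '399,-94,147', '404,-94,146', '408,-94,145', '422,-29,60', '427,-31,61', '432,-32,61', '433,-
[... 305 characters left out ...]
-45,62', '434,-53,73', '437,-60,81', '442,-60,80', '454,-28,36']
367 ['401,-29,39', '403,-61,80', '407,-66,87', '412,-64,82', '419,-49,61', '424,-49,61', '429,-51,62', '434,-52,63', '437,-60,73', '443,-60,71', '453,-34,35']
370 ['401,-31,33', '403,-59,70', '407,-67,80', '412,-63,73', '418,-55,62', '423,-56,63', '428,-56,62', '433,-57,62', '438,-57,61', '447,-38,34', '452,-40,35']
373 ['400,-39,35', '404,-48,46', '407,-67,72', '413,-60,62', '417,-62,63', '423,-60,60', '427,-62,62', '432,-64,63', '437,-63,62', '446,-44,33', '451,-45,34']
376 ['399,-45,36', '404,-47,37', '407,-63,59', '412,-68,64', '417,-67,62', '421,-68,63', '426,-68,62', '432,-67,60', '436,-70,63', '445,-52,36', '449,-53,37']
```

Depth shows the finger tips at z≈66 mm, hovering just over the pack top (61), while the reported TCP z is 39. The reported height is therefore about 27 mm too low; xy agrees. I'll open, go down in small steps and find the true height from contact with the board.

```bash
python3 -m crank '{"steps":[[[0,0,0],[0,0,0]],[[0,0,0],[0,0,0]],[[0,0,0],[0,0,0]],[[0,0,0],[0,0,0]],[[0,0,0],[0,0,0]],[[0,0,0],[0,0,0]],[[0,0,0],[0,0,0]],[[0,0,0],[0,0,0]]]}' 65
python3 -m crank '{"steps":[[[0,0,-0.2],[0,0,0]],[[0,0,-0.2],[0,0,0]],[[0,0,-0.2],[0,0,0]],[[0,0,-0.2],[0,0,0]],[[0,0,0],[0,0,0]],[[0,0,0],[0,0,0]]]}'
python3 - <<'E'
from m import *
S=grab('side');WS=world(S)
for v in range(340,400,3):
    print(v,[ '%d,%d,%d'%tuple(1000*WS[v,u]) if np.isfinite(WS[v,u,2]) else '-' for u in (285,288,291,294,297,300,333,336,339,342,345,348,351)])
E
```

```text
time: 7.7
ee_pos: [0.4232, -0.0539, 0.0389]
eef_rot: [0.642, 0.767, 0.0, -0.0]
ft_force: [-0.1, 0.2, 0.3]
width: 0.0625
grip_force: 0.0
time: 8.2
ee_pos: [0.4229, -0.0537, 0.0184]
eef_rot: [0.642, 0.767, -0.0, -0.0]
ft_force: [-0.3, 0.7, 1.1]
width: 0.0654
grip_force: 0.0
340 ['370,-66,159', '374,-72,166', '378,-82,177', '382,-82,176', '387,-81,174', '391,-81,173', '441,-74,157', '446,-74,156', '451,-73,154', '455,-74,154', '462,-64,141', '467,-65,141', '471,-65,141']
343 ['369,-71,158', '374,-74,162', '378,-82,170', '382,-82,169', '386,-82,168', '391,-82,167', '441,-75,151', '465,18,34', '458,-42,108', '460,-55,124', '462,-68,139', '466,-70,141', '470,-70,140']
346 ['369,-78,160', '373,-80,161', '377,-86,168', '382,-85,166', '386,-83,163', '391,-84,163', '459,10,36', '454,-38,96', '458,-42,101', '460,-56,118', '462,-68,132', '464,-77,142', '469,-77,142']
349 ['368,-83,159', '373,-85,161', '377,-85,160', '381,-86,160', '386,-85,158', '390,-84,157', '458,5,34', '453,-43,95', '451,-75,134', '456,-76,135', '460,-75,134', '464,-80,139', '468,-81,140']
352 ['368,-87,157', '372,-88,157', '
[... 2303 characters left out ...]
'380,-65,33', '385,-66,34', '390,-68,36', '441,-91,59', '449,-75,35', '454,-77,35', '459,-76,33', '464,-78,35', '469,-79,36', '474,-79,35']
391 ['365,-70,35', '370,-71,36', '375,-71,35', '379,-72,36', '384,-73,35', '389,-73,34', '441,-90,49', '448,-82,35', '453,-82,35', '458,-82,34', '463,-84,35', '468,-84,34', '473,-85,36']
394 ['364,-76,36', '369,-76,35', '374,-77,36', '379,-79,37', '384,-79,37', '389,-78,34', '441,-91,42', '447,-86,33', '452,-88,35', '457,-88,34', '462,-90,36', '467,-89,35', '472,-90,34']
397 ['364,-81,35', '369,-82,36', '373,-83,36', '378,-82,34', '383,-83,34', '388,-85,37', '441,-92,35', '446,-94,38', '451,-95,37', '456,-94,36', '461,-95,36', '466,-95,35', '470,-97,36']
```

```bash
python3 -m crank '{"steps":[[[0,0,-0.12],[0,0,0]],[[0,0,-0.12],[0,0,0]],[[0,0,-0.08],[0,0,0]],[[0,0,0],[0,0,0]],[[0,0,0],[0,0,0]]]}'
python3 -m crank '{"steps":[[[0,0,-0.05],[0,0,0]],[[0,0,0],[0,0,0]],[[0,0,0],[0,0,0]]]}'
python3 -m crank '{"steps":[[[0,0,-0.05],[0,0,0]],[[0,0,0],[0,0,0]],[[0,0,0],[0,0,0]]]}'
```

```text
time: 8.67
ee_pos: [0.4232, -0.0538, 0.0108]
eef_rot: [0.642, 0.767, 0.0, -0.0]
ft_force: [-0.2, 0.6, 0.1]
width: 0.0651
grip_force: 0.0
time: 8.92
ee_pos: [0.4233, -0.0539, 0.0096]
eef_rot: [0.642, 0.767, 0.0, 0.0]
ft_force: [-0.2, 0.7, 0.2]
width: 0.0647
grip_force: 0.0
time: 9.17
ee_pos: [0.4232, -0.0539, 0.0083]
eef_rot: [0.642, 0.767, 0.0, -0.0]
ft_force: [-1.1, 0.7, 0.7]
width: 0.0651
grip_force: 0.0
```

```bash
python3 -m crank '{"steps":[[[0,0,0],[0,0,0]],[[0,0,0],[0,0,0]],[[0,0,0],[0,0,0]],[[0,0,0],[0,0,0]],[[0,0,0],[0,0,0]],[[0,0,0],[0,0,0]],[[0,0,0],[0,0,0]],[[0,0,0],[0,0,0]],[[0,0,0],[0,0,0]],[[0,0,0],[0,0,0]]]}' 15 60
```

```text
time: 10.0
ee_pos: [0.4232, -0.0539, 0.0084]
eef_rot: [0.642, 0.767, 0.0, 0.0]
ft_force: [-0.4, 0.4, 0.6]
width: 0.0316
grip_force: 60.0
```

```bash
python3 -m crank '{"steps":[[[0,0,0.3],[0,0,0]],[[0,0,0.6],[0,0,0]],[[0,0,0.7],[0,0,0]],[[0,0,0.7],[0,0,0]],[[0,0,0.7],[0,0,0]],[[0,0,0.5],[0,0,0]],[[0,0,0.2],[0,0,0]]]}'
python3 -m crank '{"steps":[[[0.3,0.5,0],[0,0,0.8]],[[0.3,0.5,0],[0,0,0.8]],[[0.3,0.5,0],[0,0,0.8]],[[0.3,0.5,0],[0,0,0.8]],[[0.3,0.5,0],[0,0,0.8]],[[0.3,0.5,0],[0,0,0.8]],[[0.3,0.5,0],[0,0,0.8]],[[0.3,0.5,0],[0,0,0.8]],[[0.3,0.5,0],[0,0,0.8]],[[0.3,0.5,0],[0,0,0.8]]]}'
python3 -m crank '{"steps":[[[0.3,0.5,0],[0,0,0.8]],[[0.3,0.5,0],[0,0,0.8]],[[0.3,0.5,0],[0,0,0.8]],[[0.3,0.5,0],[0,0,0.8]],[[0.3,0.5,0],[0,0,0.8]],[[0.3,0.5,0],[0,0,0.8]],[[0.3,0.5,0],[0,0,0.8]],[[0.3,0.5,0],[0,0,0.8]],[[0,0,0],[0,0,0.5]],[[0,0,0],[0,0,0]]]}'
python3 st.py 560.5 170 100 84.8
python3 - <<'E'
from m import *
T=grab('top')
cv2.imwrite('pics/t2.png',cv2.resize(T['pixels'][150:290,300:440],None,fx=4,fy=4,interpolation=cv2.INTER_CUBIC))
E
```

```text
time: 10.58
ee_pos: [0.424, -0.0539, 0.1029]
eef_rot: [0.642, 0.767, 0.0, 0.001]
ft_force: [0.7, -0.2, -2.7]
width: 0.0315
grip_force: 60.0
time: 11.42
ee_pos: [0.4981, 0.0716, 0.1004]
eef_rot: [0.339, 0.941, -0.0, -0.0]
ft_force: [0.9, 0.3, -2.7]
width: 0.0318
grip_force: 60.0
time: 12.25
ee_pos: [0.5578, 0.1719, 0.1001]
eef_rot: [0.045, 0.999, 0.0, -0.001]
ft_force: [0.0, 0.3, -3.4]
width: 0.0312
grip_force: 60.0
t 12.25 p [557.8 171.9 100.1] closing 84.8 tool z [-0.002  0.001 -1.   ] w 31.2 g 60.0 f [ 0.   0.3 -3.4] j7 0.81
to go units [ 0.11 -0.08 -0.  ] turn -0.0 tilt fix [-0.01 -0.02 -0.  ]
```

View pics/t2.png

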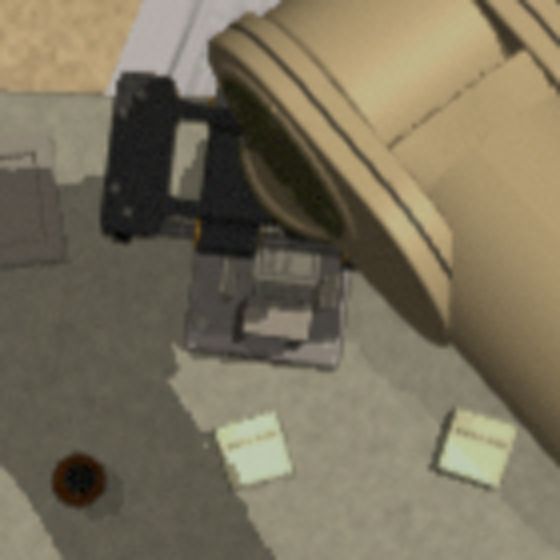

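The pack's near end shows at crop (255-320, 281), just short of the lower tower, so I can check it against the bay.

Run:
```python
from m import *
P=onplane(T,[((a+.5)/4-.5+300,(b+.5)/4-.5+150) for a,b in[(256,279),(319,285)]],.1525)*1000;print(np.round(P,1),'mid',np.round(P.mean(0),1),'expected',557.8-41*np.cos(.091),171.9+41*np.sin(.091))
S=grab('side');W=world(S)
P=blob(W,.45,.65,.1,.24,.143,.16);
for v in range(225,300,5): print(v,['%d,%d,%d'%tuple(1000*W[v,u]) if np.isfinite(W[v,u,2]) else '-' for u in range(335,405,7)])
```

```text
[[518.9 190.6 152.5]
 [516.9 159.7 152.5]] mid [517.9 175.1 152.5] expected 516.9696433834405 175.62585272985618
225 ['524,373,35', '540,369,37', '557,365,38', '515,126,217', '518,92,242', '530,89,243', '542,89,241', '554,87,241', '564,83,244', '577,85,240']
230 ['520,351,37', '535,341,43', '552,342,40', '516,128,204', '516,80,240', '528,80,239', '539,77,240', '552,78,238', '563,75,239', '574,73,239']
235 ['517,332,37', '532,323,42', '518,189,146', '529,178,153', '517,82,228', '529,80,228', '541,80,227', '552,77,228', '565,78,226', '577,76,226']
240 ['514,316,35', '530,312,36', '517,185,136', '526,162,154', '519,88,212', '531,87,212', '544,86,211', '556,84,211', '567,81,212', '580,82,210']
245 ['511,299,34', '527,295,35', '541,286,41', '525,157,145', '520,87,202', '532,86,202', '545,86,200', '556,83,201', '570,85,198', '669,317,2']
250 ['508,279,36', '504,186,112', '522,200,99', '527,161,130', '539,156,132', '551,148,138', '565,147,137', '581,153,130', '595,153,129', '616,171,112']
255 ['505,262,35', '501,170,113', '521,194,90', '552,255,35', '-', '582,249,37', '598,248,36', '592,183
[... 488 characters left out ...]
155,72', '513,149,77', '526,145,79', '550,180,44', '565,179,42', '579,175,45', '593,171,47', '596,137,77', '614,145,67']
280 ['489,171,45', '501,157,57', '513,146,65', '532,165,46', '547,165,44', '561,160,46', '576,160,45', '590,157,45', '597,137,63', '616,145,53']
285 ['487,156,46', '501,154,46', '514,148,49', '529,151,45', '544,150,44', '558,148,44', '572,145,45', '586,141,47', '599,137,49', '614,138,46']
290 ['485,144,43', '498,139,47', '512,137,46', '526,136,45', '541,137,43', '555,133,44', '569,131,45', '583,129,45', '597,127,45', '611,125,45']
295 ['483,135,38', '498,135,36', '511,131,38', '526,132,35', '540,130,36', '555,131,33', '569,127,35', '582,124,35', '597,123,35', '611,123,33']
```

```bash
python3 -m crank '{"steps":[[[0.11,-0.08,0],[0,0,0]],[[0,0,-0.4],[0,0,0]],[[0,0,-0.4],[0,0,0]],[[0,0,-0.4],[0,0,0]],[[0,0,-0.3],[0,0,0]],[[0,0,-0.3],[0,0,0]],[[0,0,-0.2],[0,0,0]],[[0,0,0],[0,0,0]]]}'
python3 -m crank '{"steps":[[[0,0,-0.15],[0,0,0]],[[0,0,-0.15],[0,0,0]],[[0,0,-0.15],[0,0,0]],[[0,0,0],[0,0,0]]]}'
python3 st.py 560.5 170 26.4 84.8
```

```text
time: 13.02
ee_pos: [0.5601, 0.169, 0.0493]
eef_rot: [0.047, 0.999, -0.0, -0.001]
ft_force: [-0.5, -0.0, -3.6]
width: 0.0317
grip_force: 60.0
time: 13.35
ee_pos: [0.5611, 0.1692, 0.0394]
eef_rot: [0.047, 0.999, 0.0, 0.0]
ft_force: [0.1, 0.3, 2.0]
width: 0.0312
grip_force: 60.0
t 13.35 p [561.1 169.2  39.4] closing 84.6 tool z [ 0.  0. -1.] w 31.2 g 60.0 f [0.1 0.3 2. ] j7 0.77
to go units [-0.03  0.03 -0.52] turn 0.04 tilt fix [-0.  0.  0.]
```

```bash
python3 -m crank '{"steps":[[[0,0,-0.15],[0,0,0]],[[0,0,-0.15],[0,0,0]],[[0,0,0],[0,0,0]]]}'
python3 st.py 560.5 170 26.4 84.8
```

```text
time: 13.6
ee_pos: [0.5612, 0.1693, 0.0321]
eef_rot: [0.047, 0.999, 0.0, 0.0]
ft_force: [0.2, 0.4, 3.3]
width: 0.0321
grip_force: 60.0
t 13.6 p [561.2 169.3  32.1] closing 84.6 tool z [ 0.001  0.    -1.   ] w 32.1 g 60.0 f [0.2 0.4 3.3] j7 0.76
to go units [-0.03  0.03 -0.23] turn 0.04 tilt fix [-0.    0.01  0.  ]
```

```bash
python3 -m crank '{"steps":[[[0,0,-0.12],[0,0,0]],[[0,0,-0.12],[0,0,0]],[[0,0,0],[0,0,0]],[[0,0,0],[0,0,0]]]}'
python3 -m crank '{"steps":[[[0,0,-0.06],[0,0,0]],[[0,0,0],[0,0,0]],[[0,0,0],[0,0,0]]]}'
python3 -m crank '{"steps":[[[0,0,-0.06],[0,0,0]],[[0,0,0],[0,0,0]],[[0,0,0],[0,0,0]]]}'
```

```text
time: 13.93
ee_pos: [0.5613, 0.1693, 0.0266]
eef_rot: [0.047, 0.999, 0.0, 0.0]
ft_force: [-2.4, -1.5, 5.6]
width: 0.0314
grip_force: 60.0
time: 14.18
ee_pos: [0.5613, 0.1693, 0.0252]
eef_rot: [0.047, 0.999, 0.0, 0.0]
ft_force: [-1.1, -0.2, 6.5]
width: 0.0316
grip_force: 60.0
time: 14.43
ee_pos: [0.5614, 0.1693, 0.0244]
eef_rot: [0.047, 0.999, -0.0, 0.0]
ft_force: [-5.1, -2.0, 13.1]
width: 0.0319
grip_force: 60.0
```

```bash
python3 -m crank '{"steps":[[[0,0,-0.06],[0,0,0]],[[0,0,0],[0,0,0]],[[0,0,0],[0,0,0]]]}'
python3 - <<'E'
from h import *
S=grab('side');a=cv2.resize(S['pixels'][225:300,315:425],None,fx=6,fy=6,interpolation=cv2.INTER_CUBIC);cv2.imwrite('pics/s3.png',a)
E
```

```text
time: 14.68
ee_pos: [0.5614, 0.1693, 0.0243]
eef_rot: [0.047, 0.999, -0.0, 0.001]
ft_force: [-10.5, -5.6, 28.3]
width: 0.0316
grip_force: 60.0
```

View pics/s3.png

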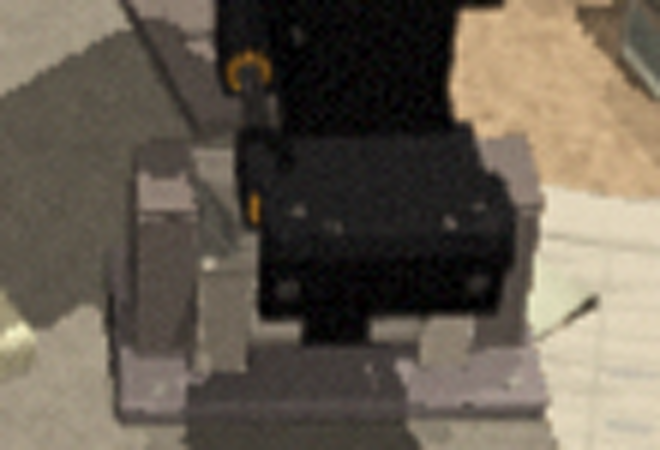

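Force jumped to 28 N and motion stopped at exactly the predicted lifter stop (24.4). I'll unload a little, release and lift to look.

```bash
python3 -m crank '{"steps":[[[0,0,0.06],[0,0,0]],[[0,0,0],[0,0,0]],[[0,0,0],[0,0,0]],[[0,0,0],[0,0,0]],[[0,0,0],[0,0,0]],[[0,0,0],[0,0,0]],[[0,0,0],[0,0,0]]]}' 60
python3 -m crank '{"steps":[[[0,0,0.3],[0,0,0]],[[0,0,0.6],[0,0,0]],[[0,0,0.9],[0,0,0]],[[0,0,0.9],[0,0,0]],[[0,0,0.9],[0,0,0]],[[-0.5,-0.5,0.5],[0,0,0]],[[-0.8,-0.8,0],[0,0,0]],[[-0.9,-0.9,0],[0,0,0]],[[-0.9,-0.9,0],[0,0,0]],[[-0.5,-0.5,0],[0,0,0]]]}'
python3 - <<'E'
from m import *
S=grab('side');T=grab('top')
a=cv2.resize(S['pixels'][225:305,325:415],None,fx=5,fy=5,interpolation=cv2.INTER_CUBIC)
b=cv2.resize(T['pixels'][165:250,335:405],None,fx=4.7,fy=4.7,interpolation=cv2.INTER_CUBIC)[:400]
cv2.imwrite('pics/s4.png',np.hstack([a[:b.shape[0]],b[:a.shape[0]]]))
for n,W in(('T',world(T)),('S',world(S))):
    P=blob(W,.535,.59,.157,.183,.04,.13);print(n,np.round(np.median(P[:,2])*1000,1),'expect pack top 79 held, 98 up')
E
python3 st.py 439.5 180.5 80 18.3
```

```text
time: 15.32
ee_pos: [0.5609, 0.1691, 0.0229]
eef_rot: [0.047, 0.999, 0.0, -0.0]
ft_force: [0.1, 1.3, -0.6]
width: 0.0592
grip_force: 0.0
time: 16.15
ee_pos: [0.4692, 0.0773, 0.1262]
eef_rot: [0.047, 0.999, -0.001, -0.0]
ft_force: [0.3, -0.6, 0.1]
width: 0.0599
grip_force: 0.0
T 79.6 expect pack top 79 held, 98 up
S 81.3 expect pack top 79 held, 98 up
t 16.25 p [469.9  76.6 126.6] closing 84.5 tool z [ 0.001 -0.003 -1.   ] w 60.3 g 0.0 f [ 0.  -0.4 -0.4] j7 1.09
to go units [-1.21  4.16 -1.86] turn -13.23 tilt fix [0.04 0.01 0.  ]
```

View pics/s4.png

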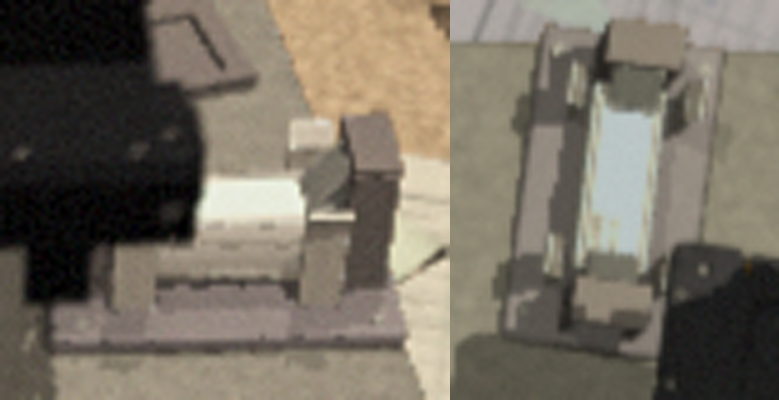

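The pack is held. Its top is at 79.6 (top) and 81.3 (side), and catches cover both ends at (630,90) and (612,265). Next is box 1.

```bash
python3 -m crank '{"steps":[[[-0.2,0.7,0],[0,0,0.8]],[[-0.2,0.7,-0.4],[0,0,0.8]],[[-0.2,0.7,-0.4],[0,0,0.8]],[[-0.2,0.7,-0.4],[0,0,0.8]],[[-0.2,0.7,-0.5],[0,0,0.8]],[[-0.2,0.66,-0.5],[0,0,0.76]],[[0,0,-0.5],[0,0,0]],[[0,0,-0.5],[0,0,0]],[[0,0,0],[0,0,0]],[[0,0,0],[0,0,0]]]}'
python3 st.py 439.3 180.8 10.5 108.3
```

```text
time: 17.08
ee_pos: [0.4411, 0.1826, 0.0455]
eef_rot: [-0.159, 0.987, 0.0, -0.0]
ft_force: [1.1, -0.8, -0.4]
width: 0.0601
grip_force: 0.0
t 17.08 p [441.1 182.6  45.5] closing 108.3 tool z [-0.001  0.    -1.   ] w 60.1 g 0.0 f [ 1.1 -0.8 -0.4] j7 1.12
to go units [-0.07 -0.07 -1.4 ] turn -0.0 tilt fix [-0.   -0.01 -0.  ]
```

```bash
python3 -m crank '{"steps":[[[-0.07,-0.07,-0.3],[0,0,0]],[[0,0,-0.3],[0,0,0]],[[0,0,-0.3],[0,0,0]],[[0,0,-0.3],[0,0,0]],[[0,0,-0.2],[0,0,0]],[[0,0,0],[0,0,0]],[[0,0,0],[0,0,0]]]}'
python3 -m crank '{"steps":[[[0,0,0],[0,0,0]],[[0,0,0],[0,0,0]],[[0,0,0],[0,0,0]],[[0,0,0],[0,0,0]],[[0,0,0],[0,0,0]],[[0,0,0],[0,0,0]],[[0,0,0],[0,0,0]],[[0,0,0],[0,0,0]],[[0,0,0],[0,0,0]]]}' 20 20
python3 st.py 558.7 379.5 50 98.3
```

```text
time: 17.67
ee_pos: [0.439, 0.1815, 0.0104]
eef_rot: [-0.16, 0.987, 0.0, -0.0]
ft_force: [0.1, -0.0, 0.4]
width: 0.0599
grip_force: 0.0
time: 18.42
ee_pos: [0.4394, 0.1813, 0.0108]
eef_rot: [-0.16, 0.987, -0.0, 0.0]
ft_force: [-0.2, -0.7, 3.5]
width: 0.0338
grip_force: 20.0
t 18.42 p [439.4 181.3  10.8] closing 108.4 tool z [ 0. -0. -1.] w 33.8 g 20.0 f [-0.2 -0.7  3.5] j7 1.08
to go units [4.77 7.93 1.57] turn -2.02 tilt fix [0. 0. 0.]
```

```bash
python3 -m crank '{"steps":[[[0,0,0.3],[0,0,0]],[[0,0,0.6],[0,0,0]],[[0,0,0.7],[0,0,0]],[[0,0,0.7],[0,0,0]],[[0,0,0.7],[0,0,0]],[[0.5,0.8,0],[0,0,-0.5]],[[0.5,0.8,0],[0,0,-0.5]],[[0.5,0.8,0],[0,0,-0.5]],[[0.5,0.8,0],[0,0,-0.5]],[[0.5,0.8,0],[0,0,0]]]}'
python3 -m crank '{"steps":[[[0.5,0.8,0],[0,0,0]],[[0.5,0.8,0],[0,0,0]],[[0.5,0.8,0],[0,0,0]],[[0.5,0.8,-0.3],[0,0,0]],[[0.27,0.73,-0.3],[0,0,0]],[[0,0,-0.4],[0,0,0]],[[0,0,-0.4],[0,0,0]],[[0,0,0],[0,0,0]],[[0,0,0],[0,0,0]]]}'
python3 st.py 558.7 379.5 15.5 98.3
python3 - <<'E'
from m import *
S=grab('side');W=world(S)
cv2.imwrite('pics/s5.png',cv2.resize(S['pixels'][185:265,300:400],None,fx=6,fy=6,interpolation=cv2.INTER_CUBIC))
E
```

```text
time: 19.25
ee_pos: [0.5023, 0.2822, 0.0859]
eef_rot: [-0.072, 0.997, 0.0, -0.0]
ft_force: [0.1, -0.6, 0.6]
width: 0.0337
grip_force: 20.0
time: 20.0
ee_pos: [0.5583, 0.3782, 0.0502]
eef_rot: [-0.073, 0.997, -0.001, -0.001]
ft_force: [1.0, -0.4, 0.5]
width: 0.0338
grip_force: 20.0
t 20.0 p [558.3 378.2  50.2] closing 98.4 tool z [-0.001 -0.001 -1.   ] w 33.8 g 20.0 f [ 1.  -0.4  0.5] j7 0.7
to go units [ 0.02  0.05 -1.39] turn -0.01 tilt fix [ 0.01 -0.01  0.  ]
```

View pics/s5.png

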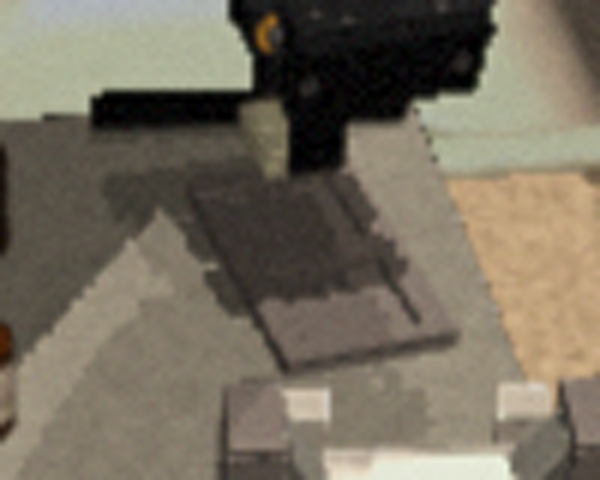

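The box is in the grip but shows only on the left of the finger (crop 265,135), so it may be off-centre or tilted. I'll measure it with depth.

Run:
```python
from m import *
S=load('side');W=world(S)
for v in range(196,222,2): print(v,['%d,%d,%d'%tuple(1000*W[v,u]) if np.isfinite(W[v,u,2]) else '-' for u in range(336,364,3)])
T=grab('top');W=world(T)
im=T['pixels'];cv2.imwrite('pics/t5.png',cv2.resize(im[170:250,235:335],None,fx=6,fy=6,interpolation=cv2.INTER_CUBIC))
```

```text
196 ['606,801,-162', '615,795,-159', '544,401,99', '549,391,105', '533,286,174', '539,283,175', '545,283,174', '553,289,170', '560,291,168', '567,293,166']
198 ['604,788,-162', '613,784,-160', '-', '550,394,97', '534,289,167', '540,288,167', '547,291,164', '554,291,164', '560,289,164', '567,292,162']
200 ['540,456,52', '548,457,51', '544,398,90', '551,397,89', '534,289,162', '541,289,161', '547,289,160', '554,290,159', '561,294,156', '569,296,154']
202 ['539,451,49', '548,453,47', '543,392,88', '549,389,89', '534,289,157', '542,293,153', '547,289,155', '554,290,154', '561,292,152', '568,292,151']
204 ['539,449,45', '547,451,43', '541,380,90', '548,384,87', '-', '542,291,150', '563,352,107', '570,353,106', '600,443,43', '608,444,41']
206 ['540,455,35', '548,453,35', '539,374,89', '547,376,87', '550,355,101', '556,353,102', '564,354,100', '571,354,99', '601,446,35', '609,445,35']
208 ['539,444,36', '546,443,35', '540,375,83', '545,364,89', '549,352,97', '557,353,95', '563,352,96', '572,358,91', '600,437,35', '607,438,34']
210 ['538,438,33', '545,434,36', '540,374,77', '544,360,87', '550,354,90', '557,352,91', '564,353,89', '571,354,88', '597,425,37', '605,426,36']
212 ['536,429,34', '543,426,35', '550,424,36', '545,362,80', '550,352,86', '557,354,84', '565,354,83', '574,364,75', '595,417,36', '602,414,38']
214 ['532,408,43', '540,407,42', '546,403,45', '544,359,75', '550,350,81', '570,406,40', '577,403,42', '583,398,45', '594,410,36', '601,409,36']
216 ['530,397,45', '538,398,43', '546,399,42', '554,404,37', '561,401,39', '569,400,39', '577,404,35', '582,392,43', '589,392,42', '600,402,34']
218 ['529,392,42', '538,399,37', '546,398,37', '552,394,39', '560,393,38', '567,393,38', '575,393,37', '581,386,42', '587,382,44', '597,392,36']
220 ['528,384,42', '537,390,37', '544,387,38', '551,385,39', '558,384,39', '566,385,38', '573,382,39', '580,383,38', '586,376,42', '593,374,43']
```

View pics/t5.png

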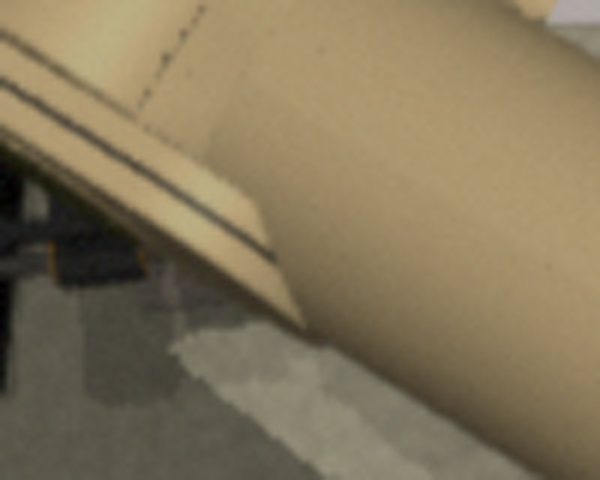

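Depth settles it: the box top is level at about z=88, and its front-left corner at (544,360) is where a centred box should be. I'll lower it and release.

```bash
python3 -m crank '{"steps":[[[0.03,0.04,-0.3],[0,0,0]],[[0,0,-0.3],[0,0,0]],[[0,0,-0.3],[0,0,0]],[[0,0,-0.25],[0,0,0]],[[0,0,-0.2],[0,0,0]],[[0,0,0],[0,0,0]],[[0,0,0],[0,0,0]]]}'
python3 st.py 558.7 379.5 15.5 98.3
python3 -m crank '{"steps":[[[0,0,0],[0,0,0]],[[0,0,0],[0,0,0]],[[0,0,0],[0,0,0]],[[0,0,0],[0,0,0]],[[0,0,0],[0,0,0]]]}' 48
python3 -m crank '{"steps":[[[0,0,0.2],[0,0,0]],[[0,0,0.6],[0,0,0]],[[0,0,0.8],[0,0,0]],[[-0.4,-0.8,0.8],[0,0,-0.8]],[[-0.4,-0.9,0.4],[0,0,-0.8]],[[-0.4,-0.9,0],[0,0,-0.8]],[[-0.4,-0.9,0],[0,0,-0.8]],[[-0.4,-0.9,0],[0,0,-0.8]],[[-0.4,-0.9,0],[0,0,-0.8]],[[-0.4,-0.9,0],[0,0,-0.8]]]}'
python3 st.py 444 62 45 -17
```

```text
time: 20.68
ee_pos: [0.559, 0.3806, 0.0165]
eef_rot: [-0.073, 0.997, -0.0, -0.0]
ft_force: [-0.8, 0.1, -0.3]
width: 0.0338
grip_force: 20.0
t 20.68 p [559.  380.6  16.5] closing 98.4 tool z [-0.001 -0.    -1.   ] w 33.8 g 20.0 f [-0.8  0.1 -0.3] j7 0.68
to go units [-0.01 -0.04 -0.04] turn -0.03 tilt fix [ 0.   -0.01  0.  ]
time: 21.1
ee_pos: [0.5593, 0.3807, 0.0171]
eef_rot: [-0.073, 0.997, 0.0, 0.0]
ft_force: [-0.2, -0.5, -0.5]
width: 0.0477
grip_force: 0.0
time: 21.93
ee_pos: [0.4889, 0.225, 0.0881]
eef_rot: [0.172, 0.985, 0.0, 0.001]
ft_force: [0.4, 0.1, 0.1]
width: 0.0479
grip_force: 0.0
t 21.93 p [488.9 225.   88.1] closing 70.2 tool z [ 0.001  0.    -1.   ] w 47.9 g 0.0 f [0.4 0.1 0.1] j7 0.46
to go units [-1.8  -6.52 -1.72] turn -17.45 tilt fix [-0.    0.02  0.  ]
```

```bash
python3 -m crank '{"steps":[[[-0.5,-0.2,0.3],[0,0,-0.9]],[[-0.5,-0.3,0.2],[0,0,-0.9]],[[-0.4,-0.5,0],[0,0,-0.9]],[[-0.4,-0.5,0],[0,0,-0.9]],[[0,-0.5,0],[0,0,-0.9]],[[0,-0.5,0],[0,0,-0.9]],[[0,-0.5,0],[0,0,-0.9]],[[0,-0.5,0],[0,0,-0.9]],[[0,-0.5,0],[0,0,-0.9]],[[0,-0.5,0],[0,0,-0.9]]]}' 60
python3 -m crank '{"steps":[[[0,-0.5,0],[0,0,-0.9]],[[0,-0.5,0],[0,0,-0.9]],[[0,-0.5,-0.3],[0,0,-0.9]],[[0,-0.5,-0.3],[0,0,-0.9]],[[0,-0.5,-0.3],[0,0,-0.9]],[[0,0,-0.3],[0,0,-0.9]],[[0,0,-0.3],[0,0,-0.9]],[[0,0,-0.3],[0,0,-0.9]],[[0,0,-0.3],[0,0,-0.9]],[[0,0,0],[0,0,-0.3]]]}'
python3 st.py 444 62 10.5 -17
python3 - <<'E'
from m import *
T=grab('top');S=grab('side')
for n,C in(('T',T),('S',S)):
    im=C['pixels'];W=world(C)
    hs=cv2.cvtColor(im,cv2.COLOR_BGR2HSV)
    P=blob(W,.52,.60,.345,.415,.046,.06);print(n,'placed box1',rect(P), 'want',(558.7,379.5))
    P=blob(W,.40,.49,.02,.11,.043,.054);print(n,'box2',rect(P))
E
```

```text
time: 22.77
ee_pos: [0.4445, 0.1131, 0.1007]
eef_rot: [0.535, 0.845, 0.0, 0.001]
ft_force: [-0.8, -0.8, -0.3]
width: 0.0599
grip_force: 0.0
time: 23.6
ee_pos: [0.4439, 0.051, 0.0469]
eef_rot: [0.803, 0.596, -0.0, -0.0]
ft_force: [-0.7, -0.5, 0.2]
width: 0.0605
grip_force: 0.0
t 23.6 p [443.9  51.   46.9] closing -16.8 tool z [-0. -0. -1.] w 60.5 g 0.0 f [-0.7 -0.5  0.2] j7 -0.61
to go units [ 0.    0.44 -1.45] turn -0.04 tilt fix [ 0. -0.  0.]
T placed box1 (267, array([556.9, 379.7]), array([66.6, 61. ]), 9.3, 'zmed', 50.3, 'zmax', np.float64(57.5)) want (558.7, 379.5)
T box2 (81, array([446.9,  70.6]), array([23.7, 34.1]), 89.6, 'zmed', 47.3, 'zmax', np.float64(53.3))
S placed box1 (54, array([574.5, 379.6]), array([34.2, 23.4]), 84.7, 'zmed', 51.8, 'zmax', np.float64(55.0)) want (558.7, 379.5)
S box2 (287, array([442.5,  60.5]), array([36.3, 34.3]), 73.5, 'zmed', 49.3, 'zmax', np.float64(53.1))
```

```bash
python3 -m crank '{"steps":[[[0,0.42,0],[0,0,0]],[[0,0,-0.3],[0,0,0]],[[0,0,-0.3],[0,0,0]],[[0,0,-0.3],[0,0,0]],[[0,0,-0.3],[0,0,0]],[[0,0,-0.22],[0,0,0]],[[0,0,0],[0,0,0]],[[0,0,0],[0,0,0]]]}'
python3 -m crank '{"steps":[[[0,0,0],[0,0,0]],[[0,0,0],[0,0,0]],[[0,0,0],[0,0,0]],[[0,0,0],[0,0,0]],[[0,0,0],[0,0,0]],[[0,0,0],[0,0,0]],[[0,0,0],[0,0,0]],[[0,0,0],[0,0,0]],[[0,0,0],[0,0,0]]]}' 20 20
python3 st.py 567.3 320.2 50 8.3
```

```text
time: 24.37
ee_pos: [0.4439, 0.0611, 0.011]
eef_rot: [0.802, 0.598, -0.0, -0.0]
ft_force: [-0.8, 1.2, 1.0]
width: 0.06
grip_force: 0.0
time: 25.12
ee_pos: [0.4444, 0.0611, 0.0115]
eef_rot: [0.802, 0.598, 0.0, 0.0]
ft_force: [-0.4, -0.2, 3.9]
width: 0.0337
grip_force: 20.0
t 25.12 p [444.4  61.1  11.5] closing -16.6 tool z [ 0. -0. -1.] w 33.7 g 20.0 f [-0.4 -0.2  3.9] j7 -0.68
to go units [ 4.92 10.36  1.54] turn 4.98 tilt fix [0. 0. 0.]
```

```bash
python3 -m crank '{"steps":[[[0,0,0.3],[0,0,0]],[[0,0,0.7],[0,0,0]],[[0,0,0.8],[0,0,0]],[[0,0,0.8],[0,0,0]],[[0,0,0.8],[0,0,0]],[[0.2,0.5,0.6],[0,0,0.4]],[[0.3,0.8,0],[0,0,0.4]],[[0.4,0.8,0],[0,0,0.4]],[[0.4,0.8,0],[0,0,0.4]],[[0.4,0.8,0],[0,0,0.4]]]}'
python3 -m crank '{"steps":[[[0.4,0.8,0],[0,0,0.4]],[[0.4,0.8,0],[0,0,0.4]],[[0.4,0.8,0],[0,0,0.4]],[[0.4,0.8,0],[0,0,0.4]],[[0.4,0.8,0],[0,0,0.4]],[[0.4,0.8,0],[0,0,0.4]],[[0.4,0.8,0],[0,0,0.4]],[[0.4,0.8,-0.4],[0,0,0.2]],[[0,0,-0.5],[0,0,0]],[[0,0,-0.5],[0,0,0]]]}'
python3 -m crank '{"steps":[[[0,0,-0.5],[0,0,0]],[[0,0,-0.4],[0,0,0]],[[0,0,0],[0,0,0]]]}'
python3 st.py 567.3 320.2 16 8.3
```

```text
time: 25.95
ee_pos: [0.4872, 0.1544, 0.112]
eef_rot: [0.746, 0.666, 0.0, 0.0]
ft_force: [0.2, -1.0, 0.1]
width: 0.0336
grip_force: 20.0
time: 26.78
ee_pos: [0.5663, 0.3148, 0.0757]
eef_rot: [0.653, 0.758, 0.0, -0.001]
ft_force: [-1.0, -0.2, -0.1]
width: 0.0337
grip_force: 20.0
time: 27.03
ee_pos: [0.5658, 0.3115, 0.0512]
eef_rot: [0.654, 0.757, -0.002, -0.0]
ft_force: [-0.3, -0.1, -1.4]
width: 0.0337
grip_force: 20.0
t 27.03 p [565.8 311.5  51.2] closing 8.3 tool z [-0.003 -0.002 -1.   ] w 33.7 g 20.0 f [-0.3 -0.1 -1.4] j7 -0.73
to go units [ 0.06  0.35 -1.41] turn -0.01 tilt fix [ 0.03 -0.03  0.  ]
```

```bash
python3 -m crank '{"steps":[[[0.06,0.35,0],[0,0,0]],[[0,0,0],[0,0,0]],[[0,0,0],[0,0,0]]]}'
python3 st.py 567.3 320.2 16 8.3
```

```text
time: 27.28
ee_pos: [0.5684, 0.3234, 0.0549]
eef_rot: [0.653, 0.757, 0.001, 0.0]
ft_force: [0.4, 0.5, 0.3]
width: 0.0337
grip_force: 20.0
t 27.28 p [568.4 323.4  54.9] closing 8.5 tool z [ 0.001  0.001 -1.   ] w 33.7 g 20.0 f [0.4 0.5 0.3] j7 -0.74
to go units [-0.05 -0.13 -1.55] turn -0.03 tilt fix [-0.01  0.01  0.  ]
```

```bash
python3 -m crank '{"steps":[[[-0.04,-0.1,-0.3],[0,0,0]],[[0,0,-0.3],[0,0,0]],[[0,0,-0.3],[0,0,0]],[[0,0,-0.2],[0,0,0]],[[0,0,0],[0,0,0]],[[0,0,0],[0,0,0]],[[0,0,0],[0,0,0]]]}'
python3 st.py 567.3 320.2 16.5 8.3
```

```text
time: 27.87
ee_pos: [0.5673, 0.32, 0.0265]
eef_rot: [0.653, 0.757, 0.0, -0.0]
ft_force: [-0.1, -0.2, -0.2]
width: 0.0339
grip_force: 20.0
t 27.87 p [567.3 320.   26.5] closing 8.4 tool z [ 0.  0. -1.] w 33.9 g 20.0 f [-0.1 -0.2 -0.2] j7 -0.75
to go units [-0.    0.01 -0.4 ] turn -0.02 tilt fix [-0.  0.  0.]
```

```bash
python3 -m crank '{"steps":[[[0,0,-0.2],[0,0,0]],[[0,0,-0.2],[0,0,0]],[[0,0,0],[0,0,0]],[[0,0,0],[0,0,0]]]}'
python3 -m crank '{"steps":[[[0,0,0],[0,0,0]],[[0,0,0],[0,0,0]],[[0,0,0],[0,0,0]],[[0,0,0],[0,0,0]],[[0,0,0],[0,0,0]]]}' 48
python3 -m crank '{"steps":[[[0,0,0.2],[0,0,0]],[[0,0,0.6],[0,0,0]],[[0,0,0.8],[0,0,0]],[[0,0,0.9],[0,0,0]],[[-0.2,0,0.9],[0,0,0.8]],[[-0.4,0.1,0.8],[0,0,0.8]],[[-0.5,0.2,0],[0,0,0.8]],[[-0.5,0.2,0],[0,0,0.8]],[[-0.5,0.2,0],[0,0,0.8]],[[-0.5,0.2,0],[0,0,0.8]]]}' 75
python3 -m crank '{"steps":[[[-0.5,0.2,0],[0,0,0.8]],[[-0.5,0.2,0],[0,0,0.8]],[[-0.5,0.2,0],[0,0,0.8]],[[-0.5,0.2,0],[0,0,0.8]],[[-0.5,0.2,0],[0,0,0.8]],[[0,0.2,0],[0,0,0.8]],[[0,0.2,0],[0,0,0.8]],[[0,0,0],[0,0,0.8]],[[0,0,0],[0,0,0.8]],[[0,0,0],[0,0,0.8]]]}'
python3 st.py 427.5 381.5 90 90
python3 - <<'E'
from m import *
for n in('top','side'):
    W=world(grab(n))
    for y in((.355,.40),(.30,.34)): 
        P=blob(W,.54,.59,*y,.03,.07);print(n,y,len(P),np.round(np.percentile(P[:,2],[10,50,90])*1000,1))
    P=blob(W,.40,.455,.355,.405,.097,.125);print(n,'teat',rect(P))
E
```

```text
time: 28.2
ee_pos: [0.567, 0.3197, 0.0159]
eef_rot: [0.653, 0.757, -0.0, -0.0]
ft_force: [-0.1, -0.5, -0.1]
width: 0.0335
grip_force: 20.0
time: 28.62
ee_pos: [0.5673, 0.3199, 0.0165]
eef_rot: [0.653, 0.757, 0.0, 0.0]
ft_force: [1.5, -0.4, -0.6]
width: 0.0472
grip_force: 0.0
time: 29.45
ee_pos: [0.5019, 0.3428, 0.123]
eef_rot: [0.48, 0.877, 0.001, 0.001]
ft_force: [0.7, 1.7, 0.4]
width: 0.075
grip_force: 0.0
time: 30.28
ee_pos: [0.4399, 0.3777, 0.1228]
eef_rot: [0.151, 0.989, 0.0, 0.001]
ft_force: [-0.5, -0.4, -0.1]
width: 0.0752
grip_force: 0.0
t 30.28 p [439.9 377.7 122.8] closing 72.6 tool z [ 0.001  0.    -1.   ] w 75.2 g 0.0 f [-0.5 -0.4 -0.1] j7 0.14
to go units [-0.49  0.15 -1.31] turn 3.47 tilt fix [-0.    0.01  0.  ]
top (0.355, 0.4) 479 [35.6 46.2 52.7]
top (0.3, 0.34) 432 [35.1 47.9 53.3]
top teat 0
side (0.355, 0.4) 260 [39.7 49.2 53.7]
side (0.3, 0.34) 258 [39.7 50.7 53.9]
side teat (57, array([426.3, 380.1]), array([13.1, 16.4]), 83.5, 'zmed', 104.3, 'zmax', np.float64(120.2))
```

```bash
python3 -m crank '{"steps":[[[-0.25,0.07,0],[0,0,0.9]],[[-0.25,0.07,0],[0,0,0.9]],[[0,0,0],[0,0,0.9]],[[0,0,0],[0,0,0.7]],[[0,0,0],[0,0,0]],[[0,0,0],[0,0,0]]]}'
python3 st.py 427 381.3 34 90
python3 - <<'E'
from m import *
W=world(grab('side'))
P=blob(W,.40,.455,.355,.405,.04,.09);print('body',rect(P))
P=blob(W,.40,.455,.355,.405,.091,.1);print('cap',rect(P))
E
```

```text
time: 30.88
ee_pos: [0.4274, 0.3809, 0.1219]
eef_rot: [0.007, 1.0, 0.0, 0.0]
ft_force: [-0.2, 0.6, -0.7]
width: 0.0749
grip_force: 0.0
t 30.88 p [427.4 380.9 121.9] closing 89.2 tool z [ 0.  0. -1.] w 74.9 g 0.0 f [-0.2  0.6 -0.7] j7 0.38
to go units [-0.01  0.02 -3.52] turn 0.16 tilt fix [-0.  0.  0.]
body (242, array([427.1, 375.3]), array([29.7, 22.5]), 7.0, 'zmed', 67.7, 'zmax', np.float64(89.1))
cap (27, array([424. , 377.7]), array([11.1, 18.7]), 59.4, 'zmed', 96.0, 'zmax', np.float64(100.0))
```

```bash
python3 -m crank '{"steps":[[[0,0,-0.4],[0,0,0]],[[0,0,-0.5],[0,0,0]],[[0,0,-0.5],[0,0,0]],[[0,0,-0.5],[0,0,0]],[[0,0,-0.5],[0,0,0]],[[0,0,-0.5],[0,0,0]],[[0,0,-0.4],[0,0,0]],[[0,0,-0.2],[0,0,0]],[[0,0,0],[0,0,0]],[[0,0,0],[0,0,0]]]}'
python3 -m crank '{"steps":[[[0,0,0],[0,0,0]],[[0,0,0],[0,0,0]],[[0,0,0],[0,0,0]],[[0,0,0],[0,0,0]],[[0,0,0],[0,0,0]],[[0,0,0],[0,0,0]],[[0,0,0],[0,0,0]],[[0,0,0],[0,0,0]],[[0,0,0],[0,0,0]],[[0,0,0],[0,0,0]]]}' 20 20
python3 st.py 559 -25 100 90
```

```text
time: 31.77
ee_pos: [0.4272, 0.3811, 0.0339]
eef_rot: [0.005, 1.0, 0.0, -0.0]
ft_force: [0.5, 0.5, 1.4]
width: 0.0753
grip_force: 0.0
time: 32.6
ee_pos: [0.4272, 0.3809, 0.0339]
eef_rot: [0.005, 1.0, 0.0, -0.0]
ft_force: [0.1, -0.3, -0.2]
width: 0.0308
grip_force: 20.0
t 32.6 p [427.2 380.9  33.9] closing 89.4 tool z [-0.  0. -1.] w 30.8 g 20.0 f [ 0.1 -0.3 -0.2] j7 0.32
to go units [  5.27 -16.24   2.64] turn 0.12 tilt fix [-0. -0. -0.]
```

```bash
python3 -m crank '{"steps":[[[0,0,0.2],[0,0,0]],[[0,0,0.5],[0,0,0]],[[0,0,0.7],[0,0,0]],[[0,0,0.8],[0,0,0]],[[0,0,0.8],[0,0,0]],[[0,0,0.6],[0,0,0]],[[0.1,-0.3,0.4],[0,0,0]],[[0.22,-0.6,0],[0,0,0]],[[0.22,-0.7,0],[0,0,0]],[[0.22,-0.7,0],[0,0,0]]]}'
python3 -m crank '{"steps":[[[0.22,-0.7,0],[0,0,0]],[[0.22,-0.7,0],[0,0,0]],[[0.22,-0.7,0],[0,0,0]],[[0.22,-0.7,0],[0,0,0]],[[0.22,-0.7,0],[0,0,0]],[[0.22,-0.7,0],[0,0,0]],[[0.22,-0.7,0],[0,0,0]],[[0.22,-0.7,0],[0,0,0]],[[0.22,-0.7,0],[0,0,0]],[[0.22,-0.7,0],[0,0,0]]]}'
python3 -m crank '{"steps":[[[0.24,-0.7,0],[0,0,0]],[[0.24,-0.7,0],[0,0,0]],[[0.24,-0.7,0],[0,0,0]],[[0.24,-0.7,0],[0,0,0]],[[0.24,-0.7,0],[0,0,0]],[[0.24,-0.6,0],[0,0,0]],[[0.24,-0.4,0],[0,0,0]],[[0.15,-0.2,0],[0,0,0]],[[0,0,0],[0,0,0]],[[0,0,0],[0,0,0]]]}'
python3 st.py 559 -25 100 90
```

```text
time: 33.43
ee_pos: [0.4464, 0.3231, 0.1348]
eef_rot: [0.005, 1.0, 0.0, 0.0]
ft_force: [0.5, -0.2, -0.6]
width: 0.0304
grip_force: 20.0
time: 34.27
ee_pos: [0.5015, 0.1476, 0.1346]
eef_rot: [0.005, 1.0, -0.0, 0.0]
ft_force: [0.3, -1.2, -0.7]
width: 0.03
grip_force: 20.0
time: 35.1
ee_pos: [0.5469, 0.0318, 0.1341]
eef_rot: [0.005, 1.0, 0.0, -0.0]
ft_force: [-0.3, 1.1, -0.2]
width: 0.0304
grip_force: 20.0
t 35.1 p [546.9  31.8 134.1] closing 89.5 tool z [-0.     0.001 -1.   ] w 30.4 g 20.0 f [-0.3  1.1 -0.2] j7 1.08
to go units [ 0.48 -2.27 -1.36] turn 0.11 tilt fix [-0.01 -0.   -0.  ]
```

```bash
python3 -m crank '{"steps":[[[0.12,-0.5,0],[0,0,0]],[[0.12,-0.6,0],[0,0,0]],[[0.12,-0.6,-0.3],[0,0,0]],[[0.1,-0.4,-0.4],[0,0,0]],[[0,-0.15,-0.4],[0,0,0]],[[0,0,-0.3],[0,0,0]],[[0,0,0],[0,0,0]],[[0,0,0],[0,0,0]]]}'
python3 st.py 559 -25 41 90
python3 - <<'E'
from m import *
S=grab('side');T=grab('top')
a=cv2.resize(S['pixels'][280:380,340:440],None,fx=4,fy=4,interpolation=cv2.INTER_CUBIC)
b=cv2.resize(T['pixels'][160:260,410:510],None,fx=4,fy=4,interpolation=cv2.INTER_CUBIC)
cv2.imwrite('pics/s6.png',np.hstack([a,b]))
W=world(S);P=blob(W,.53,.59,-.06,.0,.1,.125);print(rect(P))
E
```

```text
time: 35.77
ee_pos: [0.5579, -0.0242, 0.0983]
eef_rot: [0.004, 1.0, 0.0, -0.001]
ft_force: [-0.5, -1.2, 0.4]
width: 0.0306
grip_force: 20.0
t 35.77 p [557.9 -24.2  98.3] closing 89.5 tool z [-0.001  0.001 -1.   ] w 30.6 g 20.0 f [-0.5 -1.2  0.4] j7 1.15
to go units [ 0.04 -0.03 -2.29] turn 0.1 tilt fix [-0.01 -0.01 -0.  ]
(90, array([552.5, -32.5]), array([12.9, 29.8]), 60.3, 'zmed', 107.3, 'zmax', np.float64(124.7))
```

View pics/s6.png

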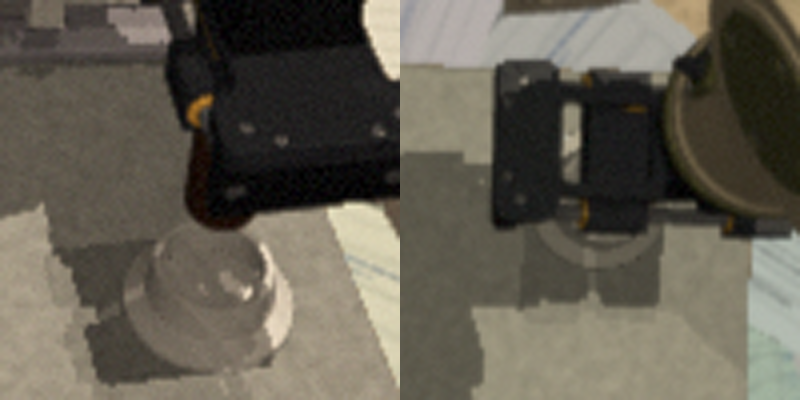

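The left half shows the bottle upright at (215,190) over the cup rim at (210,265). I'll lower it into the cup, watching the force.

```bash
python3 -m crank '{"steps":[[[0.04,-0.03,-0.3],[0,0,0]],[[0,0,-0.3],[0,0,0]],[[0,0,-0.3],[0,0,0]],[[0,0,-0.3],[0,0,0]],[[0,0,-0.3],[0,0,0]],[[0,0,-0.3],[0,0,0]],[[0,0,-0.2],[0,0,0]],[[0,0,0],[0,0,0]],[[0,0,0],[0,0,0]]]}'
python3 st.py 559 -25 41 90
```

```text
time: 36.62
ee_pos: [0.5594, -0.026, 0.0487]
eef_rot: [0.005, 1.0, 0.0, -0.0]
ft_force: [-0.1, -0.5, -0.3]
width: 0.0308
grip_force: 20.0
t 36.62 p [559.4 -26.   48.7] closing 89.4 tool z [-0.  0. -1.] w 30.8 g 20.0 f [-0.1 -0.5 -0.3] j7 1.11
to go units [-0.02  0.04 -0.31] turn 0.12 tilt fix [-0. -0. -0.]
```

```bash
python3 -m crank '{"steps":[[[0,0,-0.1],[0,0,0]],[[0,0,-0.1],[0,0,0]],[[0,0,-0.06],[0,0,0]],[[0,0,0],[0,0,0]],[[0,0,0],[0,0,0]]]}'
python3 st.py 559 -25 41 90
```

```text
time: 37.03
ee_pos: [0.5595, -0.0261, 0.0424]
eef_rot: [0.005, 1.0, 0.0, -0.0]
ft_force: [0.0, 1.4, -0.5]
width: 0.03
grip_force: 20.0
t 37.03 p [559.5 -26.1  42.4] closing 89.4 tool z [-0.  0. -1.] w 30.0 g 20.0 f [ 0.   1.4 -0.5] j7 1.11
to go units [-0.02  0.05 -0.05] turn 0.12 tilt fix [-0. -0. -0.]
```

Lower another 1.5 mm, release and retreat straight up.

```bash
python3 -m crank '{"steps":[[[-0.02,0.04,-0.06],[0,0,0]],[[0,0,0],[0,0,0]],[[0,0,0],[0,0,0]]]}'
python3 -m crank '{"steps":[[[0,0,0],[0,0,0]],[[0,0,0],[0,0,0]],[[0,0,0],[0,0,0]],[[0,0,0],[0,0,0]],[[0,0,0],[0,0,0]],[[0,0,0],[0,0,0]],[[0,0,0],[0,0,0]]]}' 60
python3 -m crank '{"steps":[[[0,0,0.2],[0,0,0]],[[0,0,0.5],[0,0,0]],[[0,0,0.8],[0,0,0]],[[0,0,0.8],[0,0,0]],[[0,0,0.8],[0,0,0]],[[0,0,0.8],[0,0,0]],[[0,0,0.8],[0,0,0]],[[-0.5,-0.5,0.3],[0,0,0]],[[-0.8,-0.6,0],[0,0,0]],[[-0.8,-0.6,0],[0,0,0]]]}'
python3 -m crank '{"steps":[[[-0.6,-0.8,0],[0,0,0]],[[-0.6,-0.8,0],[0,0,0]],[[-0.6,-0.8,0],[0,0,0]],[[-0.4,-0.8,0],[0,0,0]],[[-0.3,-0.8,0],[0,0,0]],[[0,-0.8,0],[0,0,0]],[[0,-0.8,0],[0,0,0]],[[0,-0.4,0],[0,0,0]],[[0,0,0],[0,0,0]],[[0,0,0],[0,0,0]]]}'
python3 - <<'E'
from m import *
S=grab('side');T=grab('top')
a=cv2.resize(S['pixels'][190:400,255:420],None,fx=2,fy=2.8)
b=cv2.resize(T['pixels'][165:305,230:490],None,fx=1.78,fy=2.8)
a=cv2.resize(S['pixels'][190:390,270:430],(464,580));b=cv2.resize(T['pixels'][165:305,225:495],(0,0),fx=2.9,fy=2.9)
cv2.imwrite('pics/f1.png',b);cv2.imwrite('pics/f2.png',a)
for n,C in(('T',T),('S',S)):
    W=world(C);g=lambda t:(lambda im:cv2.cvtColor(im,cv2.COLOR_BGR2GRAY)>t)
    for k,x,y in(('far',.5587,.3795),('near',.5673,.3202)): print(n,k,rr(masked(C,W,(x,y),.026,.051,0,1,otsu)))
    for k,x,y,a_,b_ in(('drop',.559,-.025,.1,.14),('oil',.418,.273,.085,.1)): 
        P=blob(W,x-.03,x+.03,y-.03,y+.03,a_,b_);print(n,k,rect(P))
    P=blob(W,.535,.59,.157,.183,.04,.13);print('pack z',np.round(np.median(P[:,2])*1000,1))
E
python3 st.py
```

```text
time: 37.28
ee_pos: [0.5589, -0.0251, 0.0408]
eef_rot: [0.005, 1.0, 0.0, -0.0]
ft_force: [1.2, -0.0, 0.1]
width: 0.0309
grip_force: 20.0
time: 37.87
ee_pos: [0.559, -0.0251, 0.0409]
eef_rot: [0.005, 1.0, 0.0, -0.0]
ft_force: [0.4, -0.1, -0.5]
width: 0.059
grip_force: 0.0
time: 38.7
ee_pos: [0.5066, -0.0671, 0.1673]
eef_rot: [0.004, 1.0, 0.0, 0.001]
ft_force: [0.8, -0.8, 0.1]
width: 0.0599
grip_force: 0.0
time: 39.53
ee_pos: [0.4443, -0.2166, 0.1662]
eef_rot: [0.005, 1.0, 0.0, 0.0]
ft_force: [0.2, 0.2, 0.4]
width: 0.06
grip_force: 0.0
T far (array([559.2, 381.4]), array([34.6, 33.6]), 8.7)
T near (array([568.2, 320. ]), array([34.3, 33.3]), 8.0)
T drop (67, array([559.2, -23.5]), array([17.1, 16.5]), 45.7, 'zmed', 107.4, 'zmax', np.float64(128.6))
T oil (51, array([419.9, 272.9]), array([14.5, 14.4]), 1.4, 'zmed', 92.0, 'zmax', np.float64(100.0))
pack z 79.6
S far (array([557.4, 381.9]), array([61.5, 62.1]), 82.3)
S near (array([569.3, 329.7]), array([47.8, 63.5]), 79.5)
S drop (7, array([565.9, -24. ]), array([6.2, 4.1]), 64.5, 'zmed', 108.7, 'zmax', np.float64(114.8))
S oil (54, array([419.4, 271.6]), array([16.5, 17.2]), 40.6, 'zmed', 92.7, 'zmax', np.float64(98.2))
pack z nan
t 39.63 p [ 444.4 -215.9  166.2] closing 89.5 tool z [ 0.  0. -1.] w 60.0 g 0.0 f [ 1.1 -0.1  0.6] j7 1.69
  return _methods._mean(a, axis=axis, dtype=dtype,
  ret = ret.dtype.type(ret / rcount)
```

View pics/f1.png

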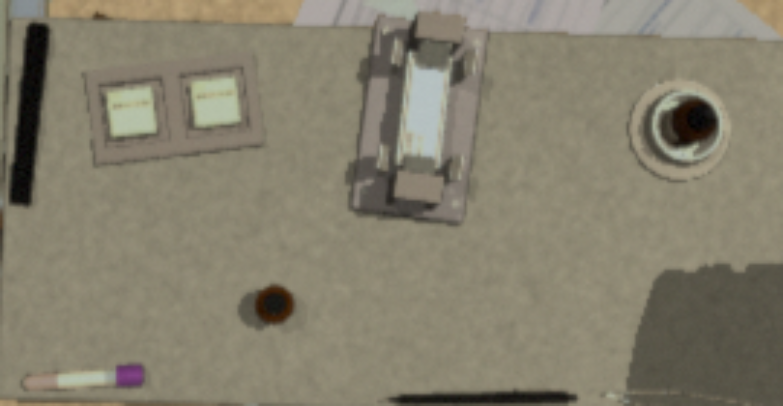

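View pics/f2.png

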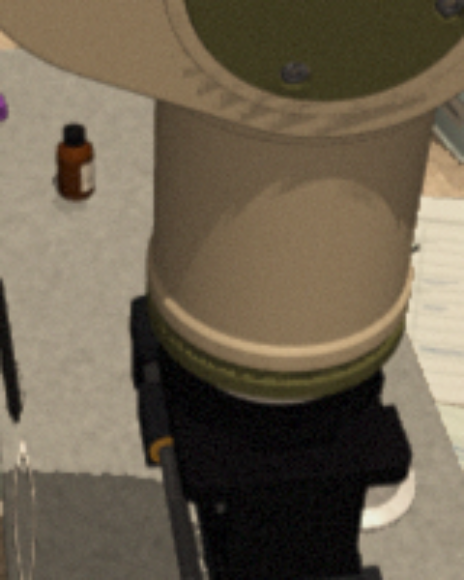

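The top view shows both boxes in their pockets at (132,110) and (217,101), and the pack under both catches at (425,110). The dropper is upright in the cup at (695,122); its offset there is just parallax. The oil bottle at (273,304) hasn't moved. Handing in.

```bash
python3 -c "
from h import *
print(ticket.close_job())"
```

```text
the job is handed in; nothing more can be done
None
```

The job is handed in at about 40 s, with no verdict returned: in the last pictures the pack was held under both catches, a box lay flat in each tray pocket, the dropper bottle stood in the holder, and the oil bottle had not moved.

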